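# Fetch the block plane from behind the things in the tool till

## Robot

A 6-joint arm with a two-finger parallel gripper is mounted at the origin on the work surface. World frame = base frame: x ahead of the robot, y to its left, z up, the work surface at z = 0. Lengths are in mm, angles in rad, forces in N, time in s.
With the tool pointing down it reaches from about 375 to 900 mm from the base axis. Payload 3.1 kg.
Tool frame: the origin (TCP) lies at the very end of the fingers, on their centre line; the grasp point (between the pads) lies 19 mm behind it; x points along the fingers, z is the direction in which the jaws open and shut, and the axes are right-handed (so a half turn about x gives the same grasp; the last joint's range is limited). The gripper opens to 87 mm and grips with 3 to 60 N. Pads are 19 mm wide; open, the fingers measure 117 mm over their backs; the gripper's body (75 mm by 190 mm) begins 51 mm behind the grasp point.
Start: joints at [-1.431, 0.527, 1.433, -0, 1.181, -0.178], TCP at [195.321, -593.672, 222.548] pointing down, gripper open.
Joint ranges: [-3.08, 3.08], [-0.75, 2.2], [0.22, 2.44], [-1.43, 4.57], [0, 2.65], [-2.85, 2.85]. Speed limits (rad/s): [2.79, 2.79, 3.14, 3.14, 3.14, 3.14].

## Interface

Orientations are given as a unit quaternion [x, y, z, w].
In Python, from station import * gives the robot as it stands.
- The arm moves only by the shell command python3 -m pendant 'ROWS' [OPENING] [FORCE]. ROWS is JSON, a list of rows, each a list of 6 numbers: the shift along the world's x, y, z in units of 60 mm (1.0 is 60 mm), then the turn, a rotation vector about the world's x, y, z in units of 10 degrees (1.0 is 10 degrees). In form: [[tx, ty, tz, ax, ay, az], ...]. A call has exactly 5 rows; each row shifts and turns the pose as measured when the row begins; what a row does not reach is not made up. A row lasts 1/8 s, in which the tool goes at most 62.5 mm and 10.7 degrees, less where a joint would pass 70% of its speed; a pose out of reach is approached as far as the arm can. A call is refused whole if a number of a shift passes 1 or a number of a turn 1, either way. A call with a gripper value outside its range is refused whole. OPENING is the finger opening in mm, from 0 to 87, set as the call begins (- or left out, the last holds). The fingers move at their own pace and stop on an object; FORCE is the grip in N (left out, the last holds). Time passes only in rows, so rows that do not move let the fingers close, or fill a call up. It gives the time, the measured TCP pose, the force and the opening at its end, in the units of the state.
- read_state(): the state, without advancing time (a new reading comes with each control period).
- snapshot(name): name is "scene" or "top" or "wrist"; returns a dict with "frame" (480x640x3 uint8, red, green, blue), "z_map" (480x640 float32, mm along the optical axis (not along the pixel's ray), 0 where there is no reading), "camera_matrix" (3x3 intrinsics, pixels), "k1" (the pictures are not rectified: a ray, as slopes to the right and down, at radius r is drawn at 1 + k1 r^2 times it, then the intrinsics apply), "view" (4x4, takes a point from world to camera coordinates). Camera axes: x right, y down, z forward; pixel columns grow to the right and rows downward; lengths in mm; the calibration is good to about 2 mm. A picture is of the moment at which its call begins.
- close_job(): hands the job in, once; it reports no verdict.
Trained networks look in a picture, given as the dict that the camera call returned (one of the last four; its "shot" number tells which), for a name from the list of things; names that differ only in an ending like _2 or _b are one class to them, and where a whole thing is asked for, a point or a joint stands for the part that bears it (a point fixed in the world has none). Each returns a list of dicts, best first, with "conf" (0 to 1); they miss things now and then, are a little off and sometimes report something else, mostly with a low value. They report only what shows in the picture. A call takes as long as a camera call. They do not tell look-alikes from the thing itself.
- spot_in(query, picture): "point" ([x, y, z] in mm, in world coordinates, good to about 4 mm: the middle of the surface that is visible of it).
- regions_of(query, picture): "region" (480x640 bool, what is visible of it).
The state is a dict: "time_s": time; "joints": joint angles; "dq": joint speeds; "effort": joint torques, N m; "tool_pos": TCP position; "eef_rot": TCP orientation; "contact_force": force on the tool from outside, world axes, zero at the start; "ft_torque": the same for the moment, N m; "width": finger opening in mm.
Only numpy, scipy, OpenCV 4.12 (cv2) and the standard library are available. Lean on these libraries where they do the work, as an engineer would, in place of code of your own. Each camera call takes 0.05 s, during which the arm holds its last target.

## Task

Three things stand in the front of the tool till: the glue bottle, the wax can and the carver's mallet. Move all three out of the way so that they stand together on the side board, then take the block plane from behind them and lay it sole down in the middle of the cork pad, along the pad's length. Then stand each of the three back upright exactly where it stood before; never let one fall over, and leave the sharpening stone where it lies.

Things in the scene. Friction and masses are not known exactly. Their poses are not given: they have to be found in the camera images.
- till: Fixed wooden tray, low walls at far side (+x), left and right; near side open. Origin on the bench, midway between side walls. Floor top 12 mm up, x -85 to 92 mm, y -155 to 155 mm; walls 10 mm thick, tops at 40 mm. Standing things: row along y near x=-29 mm, 98 mm apart, any order. Plane and stone lie behind at x=32, y=+-78 mm, along y; 10 mm behind the row, 38 mm to far wall.
- side_board: Side area: plain pale wooden board fixed to the bench, 270 (x) by 130 (y) by 18 mm thick, to the left or the right of the till. Origin at the centre of its underside; top 18 mm above it.
- cork_pad: Cork pad fixed to the bench, 180 (x) by 90 (y) by 6 mm thick, on the other side of the till from the side board. Origin at the centre of its underside; top 6 mm above it. Its x axis is its length.
- bottle: White glue bottle with a paper label and a small grey nozzle, standing: round body 52 mm in diameter up to 98 mm, then shoulder and nozzle to 128 mm overall. Loose, 0.2 to 0.35 kg. Origin at the centre of its base, z up.
- can: Cylindrical steel wax can with a brown label, standing: 58 mm in diameter, 112 mm high. Loose, 0.25 to 0.45 kg. Origin at the centre of its base, z up.
- mallet: Turned carver's mallet standing on its head, handle up: dark head 58 mm in diameter at its base, 48 mm at 66 mm height; pale handle thickening from 20 mm diameter at 74 mm height to 26 mm from 105 to 132 mm height, top at 142 mm. Loose, 0.2 to 0.4 kg. Origin at the centre of the base of the head, z up.
- plane: Small steel block plane lying on its sole: 140 mm long (x), 44 wide (y); sole 10 mm thick, the middle 100 mm has vertical cheeks up to 33 mm, 44 mm apart, to be gripped across. Round wooden palm rest (top 51 mm) towards -x, brass knob (top 46 mm) towards +x. Loose, 0.4 to 0.7 kg. Origin at the centre of the sole, z up.
- stone: Sharpening stone: a grey slab in a pale wooden holder, 130 long (x) by 48 by 26 mm high, with no knobs, lying beside the plane at the back of the till. Not part of the job. Origin at the centre of its underside.
Not all that is in view belongs to the job. Leave any orange look-alike of the mallet alone.

How it is judged:
By the outcome, as a careful person would: the job done as asked, in the order asked, and still so for the second after the job is handed in, with the robot touching nothing.
It also fails if it takes over 147 s, if anything falls off the work surface, if the arm or the gripper's body presses on something with over 40 N, if the wrist force passes 120 N, or if a joint passes its speed limit or range.

## Working session

There is one attempt and no reset: what is moved stays moved. The work goes in short steps, Python scripts to look and compute and a shell command to move; the robot and the scene stay as the last step left them, time stands still between calls to the robot, and variables do not carry over. Pictures are saved under pics/ and viewed, and the job is handed in when it is done.

```bash
ls; mkdir -p pics
cat > h.py <<'E'
from station import *
import numpy as np, cv2
def save(s,n): cv2.imwrite('pics/'+n,cv2.cvtColor(s['frame'],cv2.COLOR_RGB2BGR))
def cloud(s):
    K=np.array(s['camera_matrix']);k1=s['k1'];z=np.array(s['z_map']).astype(float)
    v,u=np.mgrid[0:480,0:640]
    xd=(u-K[0,2])/K[0,0];yd=(v-K[1,2])/K[1,1]
    x,y=xd.copy(),yd.copy()
    for _ in range(10):
        f=1+k1*(x*x+y*y);x=xd/f;y=yd/f
    P=np.stack([x*z,y*z,z,np.ones_like(z)],-1)
    W=P@np.linalg.inv(np.array(s['view'])).T
    W=W[...,:3];W[z<=0]=np.nan
    return W
E
python3 - <<'E'
from h import *
print(read_state())
for n in ['scene','top','wrist']:
    s=snapshot(n);save(s,n+'0.png');print(n,s['shot'],s['camera_matrix'],s['k1'])
    if n=='wrist':continue
    for q in ['till','side_board','cork_pad','bottle','can','mallet','plane','stone']:
        for d in spot_in(q,s)[:3]:print(q,round(d['conf'],2),np.round(d['point']))
E
```

```text
pics
{'time_s': 0.0, 'joints': array([-1.43150837e+00,  5.28503135e-01,  1.43391747e+00, -9.97473796e-06,
        1.18141320e+00, -1.78494939e-01]), 'dq': array([ 8.38847037e-04,  3.63481090e-04,  1.12112294e-05, -5.53786866e-04,
        4.10626157e-04, -5.34671568e-04]), 'effort': array([-7.44853514e-04, -4.40044534e+01, -1.76598448e+01,  6.32855971e-02,
        5.84554696e-02, -1.44779478e-04]), 'tool_pos': array([ 195.21077562, -592.94285282,  221.544119  ]), 'eef_rot': array([ 0.41515734,  0.57336548, -0.41401954,  0.57226238]), 'contact_force': array([ 0.4061342 ,  0.8348223 , -0.54329781]), 'ft_torque': array([ 0.03370664, -0.05958748,  0.00880456]), 'width': 87.06322167654737}
scene 1 [[559.698888     0.         313.41300553]
 [  0.         559.698888   231.40612643]
 [  0.           0.           1.        ]] -0.007706162390066144
till 0.55 [638.   1.  10.]
till 0.31 [560.  26. 100.]
side_board 0.9 [ 504. -340.   14.]
side_board 0.66 [569. 118.  84.]
cork_pad 0.89 [522. 369.   6.]
bottle 0.64 [566. 121.  84.]
can 0.64 [561.  28.  96.]
mallet 0.82 [553. -70.  81.]
mallet 0.82 [ 800. -236.   68.]
mallet 0.8 [332. 154.  58.]
plane 0.95 [626.  85.  42.]
top 2 [[434.41506263   0.         317.4283399 ]
 [  0.         434.41506263 238.51630004]
 [  0.           0.           1.        ]] -0.055985551522158825
till 0.66 [581.  31.   7.]
till 0.35 [552. 130. 113.]
side_board 0.94 [ 487. -332.   18.]
cork_pad 0.85 [514. 375.   6.]
bottle 0.58 [556. 132. 112.]
can 0.68 [544.  39. 120.]
mallet 0.94 [327. 155.  70.]
mallet 0.68 [535. -54.  83.]
mallet 0.59 [ 695. -251.   69.]
plane 0.77 [614. 114.  53.]
plane 0.43 [554. 131. 111.]
stone 0.87 [604. -35.  37.]
wrist 3 [[341.83727012   0.         318.64836821]
 [  0.         341.83727012 245.23693807]
 [  0.           0.           1.        ]] -0.006906176503102856
```

View pics/scene0.png

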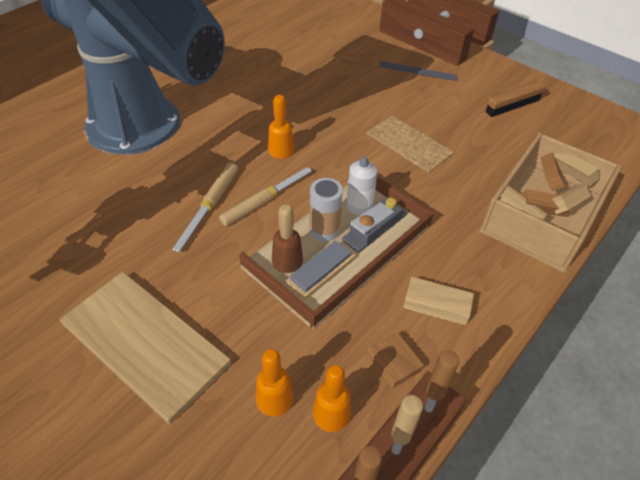

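View pics/top0.png

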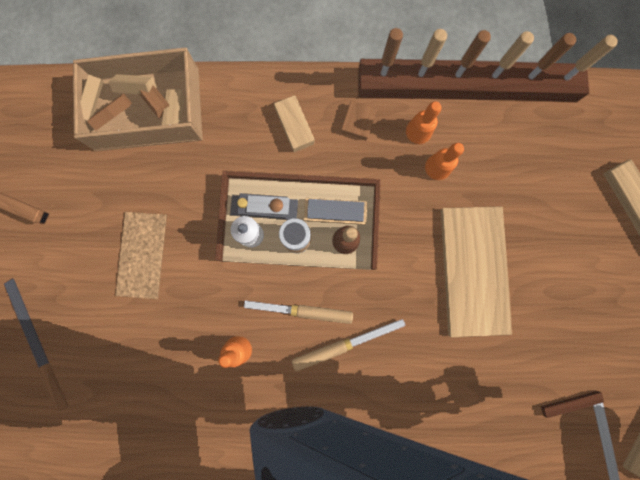

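The picture shows the bottle (362,185), can (325,205) and brown mallet (287,240) in the till. The block plane is behind them at (375,225) and the stone at (322,265). The orange mallets at (280,130), (272,380) and (332,400) are look-alikes outside the till; only the brown one, dark head and pale handle in the front row, fits. Next I'll confirm it in a crop and measure.

```bash
cat > m.py <<'E'
from h import *
from scipy.optimize import least_squares
def circ(P,R=None):
    f=lambda p:np.hypot(P[:,0]-p[0],P[:,1]-p[1])-(R if R else p[2])
    c=P.mean(0)[:2]
    r=least_squares(f,[c[0]+8,c[1]] + ([] if R else [25]),loss='soft_l1',f_scale=1)
    return np.round(r.x,1)
def box(W,lo,hi):
    m=np.all((W>lo)&(W<hi),-1);return W[m]
if __name__=='__main__':
    for n in ['top','scene']:
        s=snapshot(n);W=cloud(s)
        if n=='scene': cv2.imwrite('pics/crop.png',cv2.resize(cv2.cvtColor(s['frame'],cv2.COLOR_RGB2BGR)[140:330,230:450],None,fx=3,fy=3))
        else: cv2.imwrite('pics/cropt.png',cv2.resize(cv2.cvtColor(s['frame'],cv2.COLOR_RGB2BGR)[160:280,210:390],None,fx=4,fy=4))
        for q,b in [('bottle',(30,100)),('can',(20,119)),('mallet',(119,142))]:
            for d in regions_of(q,s)[:3]:
                R=d['region'];P=W[R];P=P[~np.isnan(P[:,0])]
                print(n,q,round(d['conf'],2),R.sum(),np.round(np.median(P,0)),'zmax',np.round(np.percentile(P[:,2],[2,50,98])))
        for q in ['plane','stone','side_board','cork_pad','till']:
            for d in regions_of(q,s)[:1]:
                R=d['region'];P=W[R];P=P[~np.isnan(P[:,0])]
                z=np.median(P[:,2])
                if q in('side_board','cork_pad'):P=P[abs(P[:,2]-z)<4]
                print(n,q,round(d['conf'],2),R.sum(),z,cv2.minAreaRect(P[:,:2].astype(np.float32)))
        for q,c,r,zz in [('can',(550,36),29,(40,122)),('bottle',(560,128),26,(30,105)),('mallethandle',(545,-60),13,(118,143)),('mallet head',(545,-60),0,(15,40)),('can top',(550,36),29,(122,130))]:
            P=box(W,(c[0]-45,c[1]-45,zz[0]),(c[0]+45,c[1]+45,zz[1]))
            if len(P)>8: print(n,q,len(P),circ(P,r or None),circ(P),np.round(P.min(0)),np.round(P.max(0)))
        np.save('W_'+n+'.npy',W)
E
python3 m.py
```

```text
top bottle 0.75 755 [552. 131. 114.] zmax [ 17. 114. 140.]
top can 0.82 856 [544.  40. 125.] zmax [ 45. 125. 128.]
top mallet 0.84 764 [326. 154.  72.] zmax [  7.  72. 143.]
top mallet 0.78 945 [ 779. -215.   70.] zmax [  4.  70. 143.]
top mallet 0.72 872 [ 700. -253.   70.] zmax [  7.  70. 143.]
top plane 0.57 1463 49.00427610467034 ((619.4503784179688, 112.37098693847656), (138.53504943847656, 52.55990982055664), 85.58638763427734)
top stone 0.78 1522 37.42670002605638 ((609.7174072265625, -39.45337677001953), (135.37208557128906, 54.35960388183594), 86.60201263427734)
top side_board 0.97 8141 18.078057269993337 ((484.10052490234375, -335.4573974609375), (270.92791748046875, 132.8434600830078), 2.3393216133117676)
top cork_pad 0.61 3548 6.327097270445563 ((514.9514770507812, 374.6197509765625), (91.90642547607422, 179.5909423828125), 85.92420959472656)
top till 0.84 9252 12.92830363059204 ((594.2225341796875, 42.236572265625), (339.91021728515625, 199.912353515625), 87.0968246459961)
top can 163 [548.3  42.1] [558.9  47.2  39.8] [519.  -9.  40.] [595.  81. 122.]
top bottle 421 [575
[... 1116 characters left out ...]
95 ((514.3621215820312, 372.7622985839844), (95.46829223632812, 183.66152954101562), 86.39183807373047)
scene till 0.81 7722 12.416503886659143 ((583.9241943359375, 37.10862731933594), (334.0071105957031, 197.66482543945312), 86.96137237548828)
scene can 1086 [547.5  41. ] [548.4  40.   27.8] [519.  10.  40.] [595.  70. 122.]
scene bottle 861 [583.  100.5] [583.3  99.3  27.1] [535.  83.  30.] [605. 160. 105.]
scene mallethandle 157 [561.7 -77.2] [ 224102.8 -210728.6  307167.6] [536. -75. 118.] [560. -53. 143.]
scene mallet head 385 [573.7 -84.8  19.3] [573.7 -84.8  19.3] [ 530. -104.   15.] [590. -18.  40.]
scene can top 473 [565.3  49.3] [548.4  39.6  18.7] [520.  13. 122.] [577.  68. 128.]
```

Run:
```python
import numpy as np
from scipy.spatial.transform import Rotation as R
print(R.from_quat([ 0.41515734,  0.57336548, -0.41401954,  0.57226238]).as_matrix().round(3))
```

```text
[[-0.     0.95   0.312]
 [ 0.002  0.312 -0.95 ]
 [-1.     0.    -0.002]]
```

Run:
```python
from m import *
for n in ['top','scene']:
    s=snapshot(n);W=cloud(s)
    for q in ['bottle','can','mallet','plane','stone']:
        for d in regions_of(q,s)[:4]:
            M=cv2.erode(d['region'].astype(np.uint8),np.ones((3,3)))>0
            P=W[M];P=P[~np.isnan(P[:,0])]
            c=np.median(P,0)
            if not(500<c[0]<680 and -130<c[1]<200):continue
            if q=='bottle':
                for R,a,b in[(26,30,106),(None,126,142)]:
                    Q=P[(P[:,2]>a)&(P[:,2]<b)]
                    if len(Q)>8:print(n,q,a,len(Q),circ(Q,R),Q.mean(0).round(1))
            if q=='can':
                Q=P[(P[:,2]>30)&(P[:,2]<115)]
                if len(Q)>8:print(n,q,len(Q),circ(Q,29))
                Q=P[P[:,2]>118];(print(n,q,'top',len(Q),cv2.minEnclosingCircle(Q[:,:2].astype(np.float32)),Q[:,2].max()))
            if q=='mallet':
                Q=P[(P[:,2]>118)&(P[:,2]<143)];print(n,q,len(Q),circ(Q,13),Q.mean(0)) if len(Q)>8 else 0
                Q=P[(P[:,2]>16)&(P[:,2]<74)]
                f=lambda p:np.hypot(Q[:,0]-p[0],Q[:,1]-p[1])-(29-(Q[:,2]-12)/66*5)
                print(n,q,'head',len(Q),least_squares(f,[547,-60],loss='soft_l1').x) if len(Q)>8 else 0
            if q in('plane','stone'):
                h=33+12 if q=='plane' else 38
                Q=P[abs(P[:,2]-h)<4];print(n,q,len(Q),cv2.minAreaRect(Q[:,:2].astype(np.float32)))
    # till walls: z 36..43
    Q=W[(abs(W[...,2]-40)<2.5)&(W[...,0]>480)&(W[...,0]<720)&(W[...,1]>-150)&(W[...,1]<230)]
    print(n,'walls',len(Q),cv2.minAreaRect(Q[:,:2].astype(np.float32)))
    Q=W[(abs(W[...,2]-12)<3)&(W[...,0]>440)&(W[...,0]<720)&(W[...,1]>-150)&(W[...,1]<230)]
    print(n,'floor',len(Q),cv2.minAreaRect(Q[:,:2].astype(np.float32)))
```

```text
top bottle 30 131 [557.2 137.8] [543.7 119.5  73.7]
top bottle 126 81 [556.8 137.6   6.5] [556.1 136.5 133.2]
top can 53 [548.  42.]
top can top 664 ((547.0336303710938, 41.269256591796875), 28.1052188873291) 129.8593696102114
top mallet 25 [546.6 -60.6] [538.71221814 -54.34896333 132.61645696]
top mallet head 102 [546.39064937 -60.34012079]
top plane 295 ((614.3297729492188, 112.26808166503906), (98.23771667480469, 42.098567962646484), 85.60907745361328)
top stone 1062 ((607.4547119140625, -38.5426139831543), (115.73267364501953, 39.8377571105957), 86.64933013916016)
top walls 2226 ((587.7356567382812, 38.20930480957031), (330.90234375, 187.6593780517578), 87.02324676513672)
top floor 6549 ((583.3441772460938, 38.59693908691406), (311.8603515625, 178.57418823242188), 87.0934829711914)
scene bottle 30 722 [582.7  98.5] [568.5 119.   69.1]
scene bottle 126 49 [558.6 135.3   4.8] [559.7 133.  131.4]
scene bottle 30 893 [574.2 -89.1] [557.6 -73.   66.5]
scene bottle 126 87 [ 260037.2 -279275.5  381166.6] [553.4 -69.  134.4]
scene can 933 [5.802e+02 5.000e-01]
scene can top 572 ((550.1564331054688, 38.20517349243164), 28.14113998413086) 128.11784846108696
scene mallet 132 [561.6 -78.1] [553.40376493 -68.80744768 130.88969217]
scene mallet head 652 [545.85881449 -61.13872313]
scene plane 374 ((617.60693359375, 107.49417114257812), (100.59889221191406, 41.77338409423828), 88.26817321777344)
scene stone 1041 ((609.623291015625, -41.76631546020508), (113.92207336425781, 38.401145935058594), 86.67866516113281)
scene walls 1763 ((589.7438354492188, 35.70384216308594), (331.6256408691406, 186.3509521484375), 86.64810943603516)
scene floor 3752 ((588.060791015625, 35.50914001464844), (330.3955993652344, 188.23452758789062), 86.99992370605469)
```

View pics/crop.png

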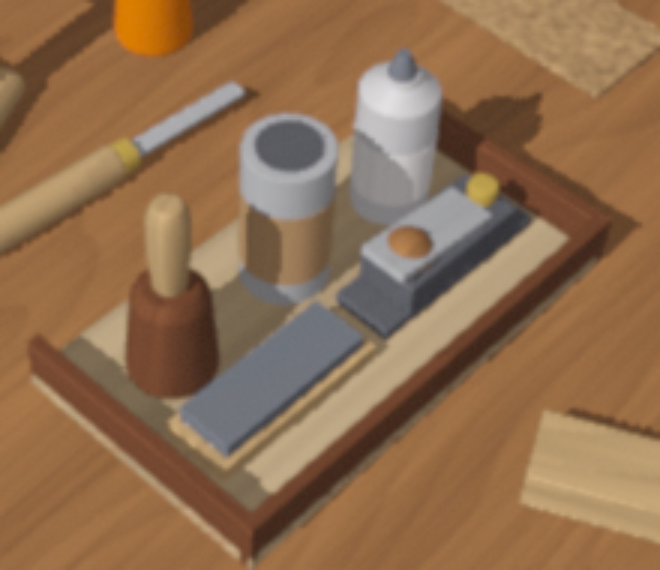

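View pics/cropt.png

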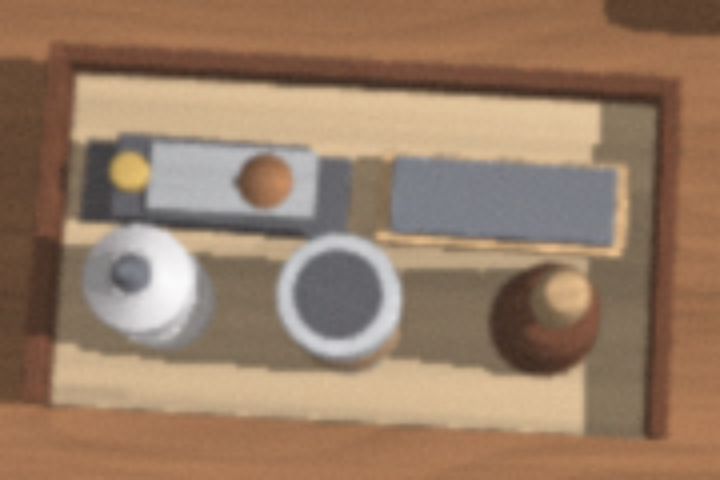

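The crop confirms that the brown mallet is the one meant, with the plane's knob pointing left (+y). First I'll move above the mallet and turn the jaws along the till's y axis.

```bash
python3 -m pendant '[[0.5,0.8,0,0,0,-0.7],[0.5,0.8,0,0,0,-0.7],[0.5,0.8,0,0,0,-0.7],[0.5,0.8,0,0,0,0],[0.5,0.8,0,0,0,0]]' 87 20
```

```text
time_s: 3.08
tool_pos: [346.8, -352.4, 222.9]
eef_rot: [-0.516, -0.48, 0.518, -0.484]
contact_force: [-0.1, -0.5, 0.8]
width: 86.9
```

```bash
cat >> h.py <<'E'
from scipy.spatial.transform import Rotation as Ro
def go(x,y,z,yaw=-93.0):
    "print what remains, in units"
    s=read_state();p=s['tool_pos'];M=Ro.from_quat(s['eef_rot']).as_matrix()
    a=np.degrees(np.arctan2(M[1,2],M[0,2]))
    ex=np.cross(M[:,0],[0,0,-1])
    print('t',round(s['time_s'],2),'p',p.round(1),'jaw',a.round(2),'tilt',np.degrees(ex).round(2),'w',round(s['width'],1),'F',s['contact_force'].round(1))
    print('shift units',((np.array([x,y,z])-p)/60).round(3),'turn',(np.degrees(ex[:2])/10).round(3),((yaw-a+180)%360-180)/10)
E
python3 -c "
from h import *
go(546.4,-60.6,222)"
```

```text
t 3.08 p [ 346.8 -352.4  222.9] jaw -94.01 tilt [0.35 0.08 0.  ] w 86.9 F [-0.1 -0.5  0.8]
shift units [ 3.327  4.864 -0.015] turn [0.035 0.008] 0.100703718737617
```

```bash
python3 -m pendant '[[0.6,0.85,0,0,0,0.1],[0.6,0.85,0,0,0,0],[0.6,0.85,0,0,0,0],[0.6,0.85,0,0,0,0],[0.6,0.85,0,0,0,0]]'
python3 - <<'E'
from h import *
go(546.4,-60.6,222)
s=snapshot('wrist');save(s,'w1.png');W=cloud(s);np.save('W.npy',W)
v=np.linalg.inv(s['view']);print(v.round(2))
E
```

```text
time_s: 3.7
tool_pos: [527.4, -96.9, 224.6]
eef_rot: [-0.513, -0.482, 0.514, -0.49]
contact_force: [1.0, -0.3, 0.5]
width: 86.7
t 3.7 p [527.4 -96.9 224.6] jaw -93.1 tilt [0.56 0.36 0.  ] w 86.7 F [ 1.  -0.3  0.5]
shift units [ 0.316  0.604 -0.044] turn [0.056 0.036] 0.00985791122382409
[[-5.0000e-02 -9.6000e-01 -2.9000e-01  6.0932e+02]
 [-1.0000e+00  5.0000e-02  1.0000e-02 -9.9400e+01]
 [ 1.0000e-02  2.9000e-01 -9.6000e-01  3.8642e+02]
 [ 0.0000e+00  0.0000e+00  0.0000e+00  1.0000e+00]]
```

View pics/w1.png

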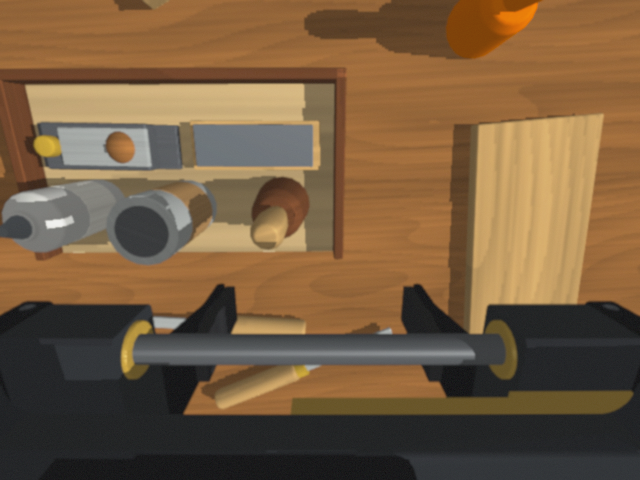

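The wrist view shows the mallet at (275,215), the can at (160,220) and the bottle at (55,215), with the fingers still short of the mallet.

```bash
cat > ws.py <<'E'
from m import *
def meas(n='wrist'):
    s=snapshot(n);W=cloud(s)
    for q in ['bottle','can','mallet']:
        for d in regions_of(q,s)[:3]:
            M=cv2.erode(d['region'].astype(np.uint8),np.ones((3,3)))>0
            P=W[M];P=P[~np.isnan(P[:,0])]
            if len(P)<50:continue
            c=np.median(P,0);print(q,round(d['conf'],2),len(P),c.round(0))
            g=np.median(P[:,:2],0)
            def fit(Q,rf,name):
                if len(Q)<12:return
                f=lambda p:np.hypot(Q[:,0]-p[0],Q[:,1]-p[1])-rf(Q[:,2])
                best=min((least_squares(f,g+np.array([a,b]),loss='soft_l1') for a in(-20,0,20) for b in(-20,0,20)),key=lambda r:r.cost)
                print('   ',name,len(Q),best.x.round(1),'rms',round(np.sqrt(np.mean(best.fun**2)),2))
            z0=12 if c[1]>-200 else 18
            z=P[:,2]-z0
            if q=='bottle': fit(P[(z>15)&(z<94)],lambda z:26+0*z,'body');t=P[z>118];print('   nozzle',t.mean(0).round(1))
            if q=='can': fit(P[(z>15)&(z<105)],lambda z:29+0*z,'body');Q=P[z>108];print('    top',cv2.minEnclosingCircle(Q[:,:2].astype(np.float32)))
            if q=='mallet': fit(P[(z>6)&(z<62)],lambda zz:29-(zz-z0)/66*5,'head');fit(P[(z>105)&(z<131)],lambda z:13+0*z,'handle')
    return s,W
if __name__=='__main__':
    import sys
    s,W=meas(sys.argv[1] if len(sys.argv)>1 else 'wrist')
E
python3 ws.py
```

```text
bottle 0.68 30444 [644.  20.  12.]
    body 7861 [654.2  50.7] rms 113.09
   nozzle [nan nan nan]
bottle 0.63 5526 [563. 121. 108.]
    body 2524 [557.4 137.8] rms 0.53
   nozzle [558.5 134.2 135. ]
bottle 0.24 5925 [609. -40.  37.]
    body 4918 [607.2 -38. ] rms 16.34
   nozzle [nan nan nan]
mallet 0.65 2840 [556. -65.  85.]
    head 541 [546.6 -59.8] rms 0.2
    handle 248 [546.5 -59.8] rms 0.2
mallet 0.6 4271 [ 699. -249.   64.]
    head 3079 [ 712.7 -264.1] rms 4.64ws.py:18: RuntimeWarning: Mean of empty slice.
  if q=='bottle': fit(P[(z>15)&(z<94)],lambda z:26+0*z,'body');t=P[z>118];print('   nozzle',t.mean(0).round(1))
  ret = um.true_divide(
```

```bash
python3 -m pendant '[[0.16,0.31,0,0.05,0.03,0],[0.16,0.31,0,0,0,0],[0,0,0,0,0,0],[0,0,0,0,0,0],[0,0,0,0,0,0]]'; python3 -c "
from h import *
go(546.5,-60,111)"
```

```text
time_s: 4.58
tool_pos: [544.2, -64.5, 224.2]
eef_rot: [-0.515, -0.485, 0.516, -0.483]
contact_force: [0.9, -0.4, -0.4]
width: 87.3
t 4.58 p [544.2 -64.5 224.2] jaw -93.62 tilt [-0.02 -0.12 -0.  ] w 87.3 F [ 0.9 -0.4 -0.4]
shift units [ 0.038  0.075 -1.887] turn [-0.002 -0.012] 0.062292729620236284
```

```bash
python3 -m pendant '[[0.04,0.08,-0.6,0,0,0.05],[0,0,-0.6,0,0,0],[0,0,-0.5,0,0,0],[0,0,-0.2,0,0,0],[0,0,0,0,0,0]]' 60; python3 -c "
from h import *
go(546.5,-60,111)"
```

```text
time_s: 5.2
tool_pos: [547.6, -63.0, 109.2]
eef_rot: [0.515, 0.484, -0.514, 0.486]
contact_force: [-0.7, -0.6, -0.1]
width: 60.4
t 5.2 p [547.6 -63.  109.2] jaw -93.37 tilt [0.09 0.15 0.  ] w 60.4 F [-0.7 -0.6 -0.1]
shift units [-0.018  0.05   0.03 ] turn [0.009 0.015] 0.03668250212940052
```

```bash
python3 -m pendant '[[-0.02,0.05,0.03,0,0,0.04],[0,0,0,0,0,0],[0,0,0,0,0,0],[0,0,0,0,0,0],[0,0,0,0,0,0]]' ; python3 -c "
from h import *
go(546.5,-60,111);go(546.5,-60,111)
snapshot('top');go(546.5,-60,111)
snapshot('top');go(546.5,-60,111)"
```

```text
time_s: 5.82
tool_pos: [548.8, -60.6, 115.0]
eef_rot: [0.514, 0.484, -0.511, 0.49]
contact_force: [0.1, -0.3, -0.2]
width: 60.3
t 5.83 p [548.8 -60.6 115. ] jaw -92.94 tilt [0.22 0.57 0.  ] w 60.3 F [ 0.1 -0.3 -0.2]
shift units [-0.038  0.01  -0.066] turn [0.022 0.057] -0.006060753352889492
t 5.83 p [548.8 -60.6 115. ] jaw -92.94 tilt [0.22 0.57 0.  ] w 60.3 F [ 0.1 -0.3 -0.2]
shift units [-0.038  0.01  -0.066] turn [0.022 0.057] -0.006060753352889492
t 5.88 p [548.8 -60.6 114.9] jaw -92.94 tilt [0.22 0.57 0.  ] w 60.0 F [ 0.3  0.3 -0. ]
shift units [-0.038  0.01  -0.065] turn [0.022 0.057] -0.0059986342605867545
t 5.92 p [548.7 -60.6 114.8] jaw -92.94 tilt [0.22 0.55 0.  ] w 60.1 F [-0.2  0.3 -0.8]
shift units [-0.036  0.01  -0.063] turn [0.022 0.055] -0.00580444835870253
```

```bash
python3 -m pendant '[[-0.04,0.01,-0.06,0.02,0.05,0],[0,0,0,0,0,0],[0,0,0,0,0,0],[0,0,0,0,0,0],[0,0,0,0,0,0]]' 0 25; python3 -c "
from h import *
go(546.5,-60,111)"
```

```text
time_s: 6.55
tool_pos: [545.9, -60.1, 110.5]
eef_rot: [-0.512, -0.487, 0.513, -0.487]
contact_force: [1.0, -0.9, -0.1]
width: 25.2
t 6.55 p [545.9 -60.1 110.5] jaw -92.94 tilt [ 0.01 -0.03  0.  ] w 25.2 F [ 1.  -0.9 -0.1]
shift units [0.01  0.002 0.008] turn [ 0.001 -0.003] -0.006409303785630982
```

```bash
python3 -m pendant '[[0,0,0.05,0,0,0],[0,0,0.25,0,0,0],[0,0,0.5,0,0,0],[0,0,0.4,0,0,0],[0,0,0,0,0,0]]'; python3 -c "
from h import *
go(564,-336,170)"
```

```text
time_s: 7.18
tool_pos: [544.8, -59.4, 185.9]
eef_rot: [-0.512, -0.488, 0.513, -0.486]
contact_force: [-0.6, -0.9, -2.9]
width: 25.1
t 7.17 p [544.8 -59.4 185.9] jaw -92.94 tilt [-0.05 -0.12 -0.  ] w 25.1 F [-0.6 -0.9 -2.9]
shift units [ 0.32  -4.609 -0.265] turn [-0.005 -0.012] -0.005901884755257924
```

```bash
python3 -m pendant '[[0.05,-0.3,0,0,0,0],[0.08,-0.7,0,0,0,0],[0.08,-0.9,0,0,0,0],[0.08,-0.9,0,0,0,0],[0.05,-0.7,0,0,0,0]]'; python3 -m pendant '[[0,-0.5,0,0,0,0],[0,-0.3,0,0,0,0],[0,-0.1,0,0,0,0],[0,0,0,0,0,0],[0,0,0,0,0,0]]';python3 -c "
from h import *
go(564,-336,116.5)"
```

```text
time_s: 7.8
tool_pos: [562.4, -275.7, 181.0]
eef_rot: [-0.51, -0.492, 0.513, -0.485]
contact_force: [0.6, 0.8, -1.5]
width: 25.5
time_s: 8.43
tool_pos: [559.3, -335.3, 175.7]
eef_rot: [-0.511, -0.493, 0.514, -0.481]
contact_force: [-0.0, -0.7, -3.2]
width: 25.0
t 8.43 p [ 559.3 -335.3  175.7] jaw -92.93 tilt [-0.49 -0.87 -0.  ] w 25.0 F [-0.  -0.7 -3.2]
shift units [ 0.078 -0.011 -0.987] turn [-0.049 -0.087] -0.0066602780025988295
```

```bash
python3 -m pendant '[[0.05,0,-0.35,-0.05,-0.09,0],[0,0,-0.3,0,0,0],[0,0,-0.15,0,0,0],[0,0,0,0,0,0],[0,0,0,0,0,0]]';python3 -c "
from h import *
go(564,-336,116.5)"
```

```text
time_s: 9.05
tool_pos: [563.7, -331.6, 127.4]
eef_rot: [0.512, 0.488, -0.511, 0.489]
contact_force: [0.4, -0.2, -2.4]
width: 25.0
t 9.05 p [ 563.7 -331.6  127.4] jaw -92.64 tilt [0.01 0.08 0.  ] w 25.0 F [ 0.4 -0.2 -2.4]
shift units [ 0.006 -0.073 -0.182] turn [0.001 0.008] -0.0357045861340282
```

```bash
python3 -m pendant '[[0,-0.04,-0.1,0,0,0],[0,0,-0.06,0,0,0],[0,0,-0.03,0,0,0],[0,0,0,0,0,0],[0,0,0,0,0,0]]';python3 -c "
from h import *
go(564,-336,116.5)"
```

```text
time_s: 9.68
tool_pos: [564.4, -335.3, 116.7]
eef_rot: [0.512, 0.487, -0.511, 0.49]
contact_force: [0.2, -0.1, -2.7]
width: 25.5
t 9.68 p [ 564.4 -335.3  116.7] jaw -92.67 tilt [0.12 0.21 0.  ] w 25.5 F [ 0.2 -0.1 -2.7]
shift units [-0.006 -0.012 -0.003] turn [0.012 0.021] -0.032609740240849304
```

```bash
python3 -m pendant '[[0,0,-0.02,0.01,0.02,0],[0,0,-0.01,0,0,0],[0,0,0,0,0,0],[0,0,0,0,0,0],[0,0,0,0,0,0]]';python3 -c "
from h import *
go(564,-336,116.5)"
```

```text
time_s: 10.3
tool_pos: [564.9, -335.6, 116.5]
eef_rot: [0.511, 0.488, -0.511, 0.489]
contact_force: [-0.4, 0.3, 0.4]
width: 25.3
t 10.3 p [ 564.9 -335.6  116.5] jaw -92.66 tilt [0.08 0.08 0.  ] w 25.3 F [-0.4  0.3  0.4]
shift units [-0.015 -0.007 -0.   ] turn [0.008 0.008] -0.03370156095257073
```

```bash
python3 -m pendant '[[0,0,0,0,0,0],[0,0,0,0,0,0],[0,0,0.2,0,0,0],[0,0,0.5,0,0,0],[0,0,0.7,0,0,0]]' 60; python3 -m pendant '[[0,0,0.5,0,0,0],[0,0.5,0.1,0,0,0],[0,0.9,0,0,0,0],[0,1,0,0,0,0],[0,1,0,0,0,0]]' 80;python3 -c "
from h import *
go(557.4,137.5,235);go(557.4,137.5,89)"
```

```text
time_s: 10.92
tool_pos: [563.5, -334.5, 200.0]
eef_rot: [-0.511, -0.49, 0.512, -0.487]
contact_force: [0.7, 0.2, 0.2]
width: 58.8
time_s: 11.55
tool_pos: [563.5, -126.3, 242.4]
eef_rot: [0.514, 0.485, -0.512, 0.488]
contact_force: [1.4, -0.6, -0.2]
width: 79.6
t 11.55 p [ 563.5 -126.3  242.4] jaw -93.06 tilt [0.14 0.31 0.  ] w 79.6 F [ 1.4 -0.6 -0.2]
shift units [-0.102  4.397 -0.123] turn [0.014 0.031] 0.006416415724586955
t 11.55 p [ 563.5 -126.3  242.4] jaw -93.06 tilt [0.14 0.31 0.  ] w 79.6 F [ 1.4 -0.6 -0.2]
shift units [-0.102  4.397 -2.556] turn [0.014 0.031] 0.006416415724586955
```

```bash
python3 -m pendant '[[0,0.9,0,0,0,0],[-0.03,0.9,0,0,0.03,0],[-0.03,0.9,-0.1,0,0,0],[-0.03,0.7,0,0,0,0],[0,0.4,0,0,0,0]]'; python3 -m pendant '[[0,0.1,0,0,0,0],[0,0,0,0,0,0],[0,0,0,0,0,0],[0,0,0,0,0,0],[0,0,0,0,0,0]]';python3 ws.py; python3 -c "
from h import *
go(557.4,137.8,77)"
```

```text
time_s: 12.18
tool_pos: [547.7, 120.2, 233.7]
eef_rot: [-0.509, -0.492, 0.513, -0.485]
contact_force: [1.1, -0.7, -0.6]
width: 79.8
time_s: 12.8
tool_pos: [544.5, 126.9, 232.6]
eef_rot: [-0.508, -0.493, 0.514, -0.485]
contact_force: [-0.1, -0.4, 0.2]
width: 80.2
bottle 0.62 3010 [565. 137. 114.]
    body 459 [557.5 138.2] rms 0.28
   nozzle [559.1 137.7 135.8]
can 0.96 4891 [556.  49. 123.]
    body 1288 [548.5  42.3] rms 0.31
    top ((549.3389282226562, 43.144020080566406), 28.30105209350586)
mallet 0.74 1255 [340. 160.  42.]
    head 1178 [317.1 163.1] rms 0.72
t 13.0 p [544.5 127.4 232.6] jaw -92.49 tilt [-0.12 -0.79 -0.  ] w 80.1 F [-0.   0.8 -0.4]
shift units [ 0.215  0.174 -2.594] turn [-0.012 -0.079] -0.05111026763159998
```

```bash
python3 -m pendant '[[0.21,0.17,0,-0.01,-0.08,-0.05],[0,0,0,0,0,0],[0,0,-0.3,0,0,0],[0,0,-0.4,0,0,0],[0,0,-0.3,0,0,0]]';python3 -c "
from h import *
go(557.4,138,77)"
```

```text
time_s: 13.62
tool_pos: [560.4, 139.3, 173.1]
eef_rot: [0.515, 0.485, -0.511, 0.489]
contact_force: [-0.1, -0.5, 0.8]
width: 80.1
t 13.62 p [560.4 139.3 173.1] jaw -92.95 tilt [-0.03  0.42  0.  ] w 80.1 F [-0.1 -0.5  0.8]
shift units [-0.05  -0.022 -1.602] turn [-0.003  0.042] -0.005336785794972343
```

```bash
python3 -m pendant '[[-0.05,-0.02,-0.4,0,0.04,0],[0,0,-0.5,0,0,0],[0,0,-0.3,0,0,0],[0,0,-0.1,0,0,0],[0,0,0,0,0,0]]';python3 -c "
from h import *
go(557.4,138,77)"
```

```text
time_s: 14.25
tool_pos: [557.5, 139.1, 91.6]
eef_rot: [-0.512, -0.488, 0.512, -0.487]
contact_force: [-0.3, -0.3, 0.7]
width: 80.1
t 14.25 p [557.5 139.1  91.6] jaw -92.83 tilt [-0.   -0.06 -0.  ] w 80.1 F [-0.3 -0.3  0.7]
shift units [-0.002 -0.019 -0.244] turn [-0.    -0.006] -0.01749243332641868
```

```bash
python3 -m pendant '[[0,-0.02,-0.12,0,0,0],[0,0,-0.08,0,0,0],[0,0,-0.04,0,0,0],[0,0,0,0,0,0],[0,0,0,0,0,0]]';python3 -c "
from h import *
go(557.4,138,77)"
```

```text
time_s: 14.88
tool_pos: [559.2, 138.0, 78.5]
eef_rot: [0.513, 0.487, -0.511, 0.488]
contact_force: [0.1, 0.3, 0.8]
width: 80.3
t 14.88 p [559.2 138.   78.5] jaw -92.81 tilt [-0.01  0.2   0.  ] w 80.3 F [0.1 0.3 0.8]
shift units [-0.03  -0.    -0.025] turn [-0.001  0.02 ] -0.018598638548479585
```

```bash
python3 -m pendant '[[-0.02,0,-0.02,0,0.02,0],[0,0,0,0,0,0],[0,0,0,0,0,0],[0,0,0,0,0,0],[0,0,0,0,0,0]]' 40;python3 -m pendant '[[0,0,0,0,0,0],[0,0,0,0,0,0],[0,0,0,0,0,0],[0,0,0,0,0,0],[0,0,0,0,0,0]]' 40;python3 -c "
from h import *
go(557.4,138,77)"
```

```text
time_s: 15.5
tool_pos: [558.1, 137.9, 77.5]
eef_rot: [0.512, 0.488, -0.512, 0.488]
contact_force: [0.2, 0.0, 0.0]
width: 51.2
time_s: 16.12
tool_pos: [558.1, 137.9, 77.5]
eef_rot: [0.512, 0.488, -0.512, 0.488]
contact_force: [-0.2, -0.2, 0.4]
width: 51.4
t 16.12 p [558.1 137.9  77.5] jaw -92.81 tilt [-0.01  0.01  0.  ] w 51.4 F [-0.2 -0.2  0.4]
shift units [-0.011  0.001 -0.009] turn [-0.001  0.001] -0.018752132115909603
```

```bash
python3 -m pendant '[[0,0,0.05,0,0,0],[0,0,0.3,0,0,0],[0,0,0.7,0,0,0],[0,0,0.7,0,0,0],[-0.1,-0.3,0.4,0,0,0]]'; python3 -c "
from h import *
go(484,-336,210)"
```

```text
time_s: 16.75
tool_pos: [548.3, 120.4, 206.4]
eef_rot: [-0.509, -0.49, 0.514, -0.486]
contact_force: [0.1, -0.4, -2.6]
width: 51.2
t 16.75 p [548.3 120.4 206.4] jaw -92.73 tilt [-0.   -0.55 -0.  ] w 51.2 F [ 0.1 -0.4 -2.6]
shift units [-1.072 -7.607  0.06 ] turn [-0.    -0.055] -0.027349214575781388
```

```bash
python3 -m pendant '[[-0.15,-0.7,0.1,0,-0.05,0],[-0.15,-0.9,0,0,0,0],[-0.15,-0.9,0,0,0,0],[-0.15,-0.9,0,0,0,0],[-0.15,-0.9,0,0,0,0]]'; python3 -m pendant '[[-0.1,-0.9,0,0,0,0],[-0.1,-0.8,0,0,0,0],[0,-0.6,0,0,0,0],[0,-0.3,0,0,0,0],[0,0,0,0,0,0]]'; python3 -c "
from h import *
go(484,-336,210)"
```

```text
time_s: 17.38
tool_pos: [502.2, -141.1, 215.7]
eef_rot: [0.511, 0.488, -0.508, 0.491]
contact_force: [0.8, -0.3, -1.9]
width: 51.2
time_s: 18.0
tool_pos: [487.0, -304.5, 214.9]
eef_rot: [0.513, 0.488, -0.51, 0.489]
contact_force: [0.6, 0.1, -1.9]
width: 51.0
t 18.0 p [ 487.  -304.5  214.9] jaw -92.65 tilt [-0.12  0.28  0.  ] w 51.0 F [ 0.6  0.1 -1.9]
shift units [-0.049 -0.525 -0.082] turn [-0.012  0.028] -0.0347803763897133
```

```bash
python3 -m pendant '[[-0.05,-0.4,0,-0.01,0.03,0],[0,-0.1,-0.2,0,0,0],[0,0,-0.5,0,0,0],[0,0,-0.5,0,0,0],[0,0,-0.3,0,0,0]]'; python3 -c "
from h import *
go(484,-336,83.5)"
```

```text
time_s: 18.62
tool_pos: [484.9, -331.7, 122.0]
eef_rot: [0.511, 0.49, -0.51, 0.489]
contact_force: [0.2, 0.3, -1.8]
width: 51.6
t 18.62 p [ 484.9 -331.7  122. ] jaw -92.37 tilt [-0.09  0.02  0.  ] w 51.6 F [ 0.2  0.3 -1.8]
shift units [-0.015 -0.071 -0.641] turn [-0.009  0.002] -0.06255701889216994
```

```bash
python3 -m pendant '[[-0.01,-0.07,-0.2,-0.01,0,-0.05],[0,0,-0.2,0,0,0],[0,0,-0.1,0,0,0],[0,0,-0.04,0,0,0],[0,0,0,0,0,0]]'; python3 -c "
from h import *
go(484,-336,83.5)"
```

```text
time_s: 19.25
tool_pos: [484.1, -334.5, 86.2]
eef_rot: [0.512, 0.489, -0.512, 0.487]
contact_force: [0.2, 0.5, -2.1]
width: 51.3
t 19.25 p [ 484.1 -334.5   86.2] jaw -92.82 tilt [-0.14 -0.09 -0.  ] w 51.3 F [ 0.2  0.5 -2.1]
shift units [-0.002 -0.025 -0.046] turn [-0.014 -0.009] -0.017545009287880477
```

```bash
python3 -m pendant '[[0,0,-0.04,-0.01,-0.01,0],[0,0,-0.015,0,0,0],[0,0,-0.01,0,0,0],[0,0,0,0,0,0],[0,0,0,0,0,0]]'; python3 -c "
from h import *
go(484,-336,83.5)"
```

```text
time_s: 19.88
tool_pos: [485.0, -335.3, 83.8]
eef_rot: [0.512, 0.486, -0.512, 0.489]
contact_force: [0.2, 0.2, -1.5]
width: 51.6
t 19.88 p [ 485.  -335.3   83.8] jaw -92.82 tilt [0.11 0.15 0.  ] w 51.6 F [ 0.2  0.2 -1.5]
shift units [-0.016 -0.012 -0.004] turn [0.011 0.015] -0.01767912359219679
```

```bash
python3 -m pendant '[[0,0,-0.015,0.01,0.015,0],[0,0,-0.01,0,0,0],[0,0,0,0,0,0],[0,0,0,0,0,0],[0,0,0,0,0,0]]'; python3 -c "
from h import *
go(484,-336,83.5)"
```

```text
time_s: 20.5
tool_pos: [485.2, -335.4, 83.5]
eef_rot: [0.512, 0.487, -0.512, 0.488]
contact_force: [-1.2, 1.5, 2.2]
width: 51.6
t 20.5 p [ 485.2 -335.4   83.5] jaw -92.82 tilt [0.03 0.03 0.  ] w 51.6 F [-1.2  1.5  2.2]
shift units [-0.02  -0.011 -0.   ] turn [0.003 0.003] -0.01789571683927136
```

```bash
python3 -m pendant '[[0,0,0,0,0,0],[0,0,0,0,0,0],[0,0,0,0,0,0],[0,0,0.4,0,0,0],[0,0,0.8,0,0,0]]' 80; python3 -m pendant '[[0,0,0.8,0,0,0],[0,0.5,0.4,0,0,0],[0.1,0.9,0,0,0,0],[0.15,0.95,0,0,0,0],[0.15,0.95,0,0,0,0]]' ;python3 -c "
from h import *
go(548.4,42,220)"
```

```text
time_s: 21.12
tool_pos: [483.2, -333.8, 152.3]
eef_rot: [-0.512, -0.49, 0.512, -0.485]
contact_force: [0.6, 0.4, 0.0]
width: 79.3
time_s: 21.75
tool_pos: [510.3, -137.9, 231.5]
eef_rot: [0.515, 0.483, -0.514, 0.488]
contact_force: [0.3, -0.0, 0.7]
width: 80.1
t 21.75 p [ 510.3 -137.9  231.5] jaw -93.34 tilt [0.24 0.37 0.  ] w 80.1 F [ 0.3 -0.   0.7]
shift units [ 0.634  2.998 -0.192] turn [0.024 0.037] 0.034337477168571696
```

```bash
python3 -m pendant '[[0.2,0.9,0,0.02,0.03,0.03],[0.2,0.8,0,0,0,0],[0.15,0.6,0,0,0,0],[0.05,0.3,0,0,0,0],[0,0.1,0,0,0,0]]'; python3 ws.py; python3 -c "
from h import *
go(548.4,42,78)"
```

```text
time_s: 22.38
tool_pos: [546.7, 33.5, 231.9]
eef_rot: [0.512, 0.487, -0.511, 0.489]
contact_force: [0.8, -0.2, -1.0]
width: 80.0
bottle 0.69 740 [ 488. -311.   34.]
    body 394 [ 484.5 -334.8] rms 0.65
   nozzle [nan nan nan]
can 0.73 4297 [556.  41. 124.]
    body 745 [548.4  42.3] rms 0.26
    top ((549.0114135742188, 42.28065490722656), 28.524648666381836)
mallet 0.94 3502 [ 704. -240.   39.]
    head 2566 [ 710.4 -264.5] rms 0.81
mallet 0.88 264 [ 564. -308.   26.]
    head 171 [ 566.2 -335. ] rms 0.66
mallet 0.55 1681 [340. 153.  46.]
    head 1445 [317.4 163.7] rms 1.69
t 22.57 p [546.7  31.6 231.9] jaw -92.85 tilt [0.06 0.16 0.  ] w 79.9 F [-0.4 -0.  -0.8]
shift units [ 0.029  0.174 -2.565] turn [0.006 0.016] -0.014587036018281197ws.py:18: RuntimeWarning: Mean of empty slice.
  if q=='bottle': fit(P[(z>15)&(z<94)],lambda z:26+0*z,'body');t=P[z>118];print('   nozzle',t.mean(0).round(1))
  ret = um.true_divide(
```

```bash
python3 -m pendant '[[0.03,0.17,0,0,0.01,0],[0,0.02,0,0,0,0],[0,0,-0.4,0,0,0],[0,0,-0.5,0,0,0],[0,0,-0.4,0,0,0]]'; python3 -c "
from h import *
go(548.4,42.2,78)"
```

```text
time_s: 23.2
tool_pos: [551.2, 40.8, 154.6]
eef_rot: [0.515, 0.484, -0.512, 0.489]
contact_force: [-0.5, 0.2, -0.6]
width: 80.1
t 23.2 p [551.2  40.8 154.6] jaw -93.09 tilt [0.15 0.5  0.  ] w 80.1 F [-0.5  0.2 -0.6]
shift units [-0.047  0.024 -1.277] turn [0.015 0.05 ] 0.008585170803456776
```

```bash
python3 -m pendant '[[-0.04,0.02,-0.4,0.01,0.05,0],[0,0,-0.4,0,0,0],[0,0,-0.2,0,0,0],[0,0,-0.08,0,0,0],[0,0,0,0,0,0]]'; python3 -c "
from h import *
go(548.4,42.2,78)"
```

```text
time_s: 23.82
tool_pos: [548.9, 40.8, 86.9]
eef_rot: [-0.513, -0.486, 0.514, -0.486]
contact_force: [-0.2, 0.3, -0.2]
width: 80.1
t 23.82 p [548.9  40.8  86.9] jaw -93.18 tilt [ 0.06 -0.09  0.  ] w 80.1 F [-0.2  0.3 -0.2]
shift units [-0.009  0.023 -0.148] turn [ 0.006 -0.009] 0.018321010279652227
```

```bash
python3 -m pendant '[[-0.01,0.025,-0.1,0,0,0.02],[0,0,-0.05,0,0,0],[0,0,0,0,0,0],[0,0,0,0,0,0],[0,0,0,0,0,0]]'; python3 -c "
from h import *
go(548.4,42.2,78)"
```

```text
time_s: 24.45
tool_pos: [549.8, 42.3, 79.4]
eef_rot: [0.513, 0.486, -0.512, 0.488]
contact_force: [1.3, -0.3, -0.3]
width: 80.1
t 24.45 p [549.8  42.3  79.4] jaw -92.96 tilt [0.09 0.16 0.  ] w 80.1 F [ 1.3 -0.3 -0.3]
shift units [-0.024 -0.002 -0.023] turn [0.009 0.016] -0.004441277752619044
```

```bash
python3 -m pendant '[[-0.02,0,-0.02,0.01,0.015,0],[0,0,0,0,0,0],[0,0,0,0,0,0],[0,0,0,0,0,0],[0,0,0,0,0,0]]' 45 30;python3 -c "
from h import *
go(548.4,42.2,78)"
```

```text
time_s: 25.08
tool_pos: [548.6, 42.2, 78.2]
eef_rot: [0.513, 0.487, -0.513, 0.487]
contact_force: [-0.8, -0.6, 0.5]
width: 57.4
t 25.07 p [548.6  42.2  78.2] jaw -92.96 tilt [-0.    0.02  0.  ] w 57.4 F [-0.8 -0.6  0.5]
shift units [-0.004  0.001 -0.003] turn [-0.     0.002] -0.004048937545297804
```

```bash
python3 -m pendant '[[0,0,0.05,0,0,0],[0,0,0.3,0,0,0],[0,0,0.5,0,0,0],[0,0,0.4,0,0,0],[-0.2,-0.4,0,0,0,0]]'; python3 -m pendant '[[-0.3,-0.7,0,0,0,0],[-0.35,-0.85,0,0,0,0],[-0.4,-0.85,0,0,0,0],[-0.4,-0.85,0,0,0,0],[-0.4,-0.85,0,0,0,0]]'; python3 -c "
from h import *
go(404,-336,150)"
```

```text
time_s: 25.7
tool_pos: [533.9, 19.3, 152.9]
eef_rot: [-0.511, -0.489, 0.514, -0.486]
contact_force: [-0.6, -0.7, -4.5]
width: 57.1
time_s: 26.32
tool_pos: [419.0, -230.1, 152.6]
eef_rot: [-0.509, -0.492, 0.512, -0.488]
contact_force: [1.0, -0.5, -3.8]
width: 57.3
t 26.32 p [ 419.  -230.1  152.6] jaw -92.37 tilt [-0.09 -0.38 -0.  ] w 57.3 F [ 1.  -0.5 -3.8]
shift units [-0.251 -1.765 -0.044] turn [-0.009 -0.038] -0.06251370664824663
```

```bash
python3 -m pendant '[[-0.1,-0.7,0,0,-0.04,-0.05],[-0.1,-0.6,0,0,0,0],[-0.05,-0.4,-0.2,0,0,0],[0,-0.1,-0.3,0,0,0],[0,0,-0.2,0,0,0]]';  python3 -c "
from h import *
go(404,-336,84.2)"
```

```text
time_s: 26.95
tool_pos: [400.0, -345.6, 109.4]
eef_rot: [0.515, 0.485, -0.514, 0.485]
contact_force: [-0.4, 1.0, -3.7]
width: 57.7
t 26.95 p [ 400.  -345.6  109.4] jaw -93.37 tilt [-0.05  0.02  0.  ] w 57.7 F [-0.4  1.  -3.7]
shift units [ 0.066  0.16  -0.42 ] turn [-0.005  0.002] 0.03695050227216825
```

```bash
python3 -m pendant '[[0.06,0.15,-0.1,0,0,0.03],[0,0,-0.15,0,0,0],[0,0,-0.06,0,0,0],[0,0,-0.02,0,0,0],[0,0,0,0,0,0]]';  python3 -c "
from h import *
go(404,-336,84.2)"
```

```text
time_s: 27.58
tool_pos: [403.9, -333.1, 88.1]
eef_rot: [0.513, 0.488, -0.512, 0.486]
contact_force: [-0.0, 0.3, -3.2]
width: 57.6
t 27.57 p [ 403.9 -333.1   88.1] jaw -92.89 tilt [-0.2  -0.07 -0.  ] w 57.6 F [-0.   0.3 -3.2]
shift units [ 0.001 -0.049 -0.065] turn [-0.02  -0.007] -0.011337846144908782
```

```bash
python3 -m pendant '[[0,-0.03,-0.05,-0.02,0,0],[0,0,-0.02,0,0,0],[0,0,-0.01,0,0,0],[0,0,0,0,0,0],[0,0,0,0,0,0]]';  python3 -c "
from h import *
go(404,-336,84.2)"
```

```text
time_s: 28.2
tool_pos: [404.3, -335.7, 84.3]
eef_rot: [-0.512, -0.487, 0.513, -0.488]
contact_force: [0.4, 1.0, -3.0]
width: 57.5
t 28.2 p [ 404.3 -335.7   84.3] jaw -92.91 tilt [0.11 0.01 0.  ] w 57.5 F [ 0.4  1.  -3. ]
shift units [-0.005 -0.005 -0.001] turn [0.011 0.001] -0.00889842026500105
```

```bash
python3 -m pendant '[[0,0,-0.02,0.01,0,0],[0,0,-0.01,0,0,0],[0,0,0,0,0,0],[0,0,0,0,0,0],[0,0,0,0,0,0]]';  python3 -c "
from h import *
go(404,-336,84.2)"
```

```text
time_s: 28.82
tool_pos: [404.4, -335.8, 84.2]
eef_rot: [0.513, 0.487, -0.513, 0.487]
contact_force: [-0.1, 0.3, 1.7]
width: 57.6
t 28.82 p [ 404.4 -335.8   84.2] jaw -92.91 tilt [0.02 0.02 0.  ] w 57.6 F [-0.1  0.3  1.7]
shift units [-0.006 -0.003  0.   ] turn [0.002 0.002] -0.009264884678526642
```

```bash
python3 -m pendant '[[0,0,0,0,0,0],[0,0,0,0,0,0],[0,0,0.1,0,0,0],[0,0,0.7,0,0,0],[0,0,0.9,0,0,0]]' 80; python3 -m pendant '[[0,0.1,0.7,0,0,0.5],[0.3,0.7,0.3,0,0,1],[0.4,0.9,0,0,0,1],[0.4,0.9,0,0,0,1],[0.4,0.9,0,0,0,1]]'; python3 -m pendant '[[0.4,0.9,0,0,0,1],[0.4,0.9,0,0,0,1],[0.4,0.9,0,0,0,1],[0.4,0.8,0,0,0,1],[0.4,0.6,0,0,0,0]]'; python3 -c "
from h import *
go(614,110,200,-3)"
```

```text
time_s: 29.45
tool_pos: [403.2, -334.8, 185.2]
eef_rot: [0.513, 0.489, -0.512, 0.485]
contact_force: [-0.7, -0.1, -0.4]
width: 79.4
time_s: 30.08
tool_pos: [497.7, -126.7, 255.6]
eef_rot: [0.282, 0.643, -0.282, 0.654]
contact_force: [0.7, -0.7, 0.5]
width: 79.7
time_s: 30.7
tool_pos: [620.8, 129.3, 258.7]
eef_rot: [0.035, 0.699, -0.032, 0.714]
contact_force: [0.4, -1.0, 0.2]
width: 80.0
t 30.7 p [620.8 129.3 258.7] jaw -5.46 tilt [-0.24  1.19  0.  ] w 80.0 F [ 0.4 -1.   0.2]
shift units [-0.113 -0.322 -0.978] turn [-0.024  0.119] 0.2464281002036671
```

```bash
python3 -m pendant '[[-0.1,-0.3,0,-0.02,0.1,0.2],[0,0,0,0,0,0],[0,0,0,0,0,0],[0,0,0,0,0,0],[0,0,0,0,0,0]]' 76
cat > pl.py <<'E'
from m import *
s=snapshot('wrist');save(s,'wp.png');W=cloud(s);z0=12
import sys
if len(sys.argv)>1:z0=float(sys.argv[1])
for d in regions_of('plane',s)[:2]:
    P=W[cv2.erode(d['region'].astype(np.uint8),np.ones((3,3)))>0];P=P[~np.isnan(P[:,0])]
    print(round(d['conf'],2),len(P),np.median(P,0).round(1))
    Q=P[abs(P[:,2]-z0-33)<5];print('cheek top',len(Q),cv2.minAreaRect(Q[:,:2].astype(np.float32)),np.median(Q[:,2]))
    Q=P[(P[:,2]>z0+5)];print('all',len(Q),cv2.minAreaRect(Q[:,:2].astype(np.float32)))
    Q=P[abs(P[:,2]-z0-10)<4];print('sole',len(Q),cv2.minAreaRect(Q[:,:2].astype(np.float32)))
E
python3 pl.py;python3 -c "
from h import *
go(614,110,200,-3)"
```

```text
time_s: 31.32
tool_pos: [615.8, 115.1, 259.5]
eef_rot: [0.021, 0.705, -0.019, 0.709]
contact_force: [0.0, 0.0, -0.4]
width: 75.9
0.7 4145 [616.7 122.5  49.5]
cheek top 1452 ((616.3555297851562, 112.51779174804688), (98.979248046875, 41.76204299926758), 85.79718017578125) 44.90660829030682
all 4145 ((616.3351440429688, 112.06013488769531), (138.20925903320312, 41.771278381347656), 85.82556915283203)
sole 699 ((616.2725830078125, 112.06875610351562), (138.1560821533203, 41.46156311035156), 85.91561889648438)
t 31.43 p [615.8 115.1 259.4] jaw -3.22 tilt [-0.15  0.33  0.  ] w 76.2 F [ 0.9 -0.1  0. ]
shift units [-0.03  -0.086 -0.99 ] turn [-0.015  0.033] 0.022408021598604933
```

View pics/wp.png

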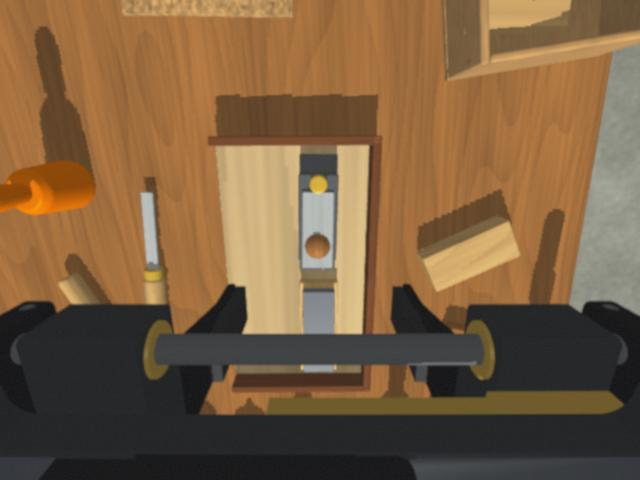

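The wrist view shows the till's front cleared, the plane at (318,215) with its knob up the picture, and the stone at (318,320).

```bash
python3 -m pendant '[[0,-0.05,-0.2,-0.01,0.03,-0.1],[0,0,-0.8,0,0,0],[0,0,-0.9,0,0,0],[0,0,-0.6,0,0,0],[0,0,-0.3,0,0,0]]' 72;python3 -c "
from h import *
go(616.3,112.3,17,-4.2)"
```

```text
time_s: 32.05
tool_pos: [616.5, 110.8, 86.5]
eef_rot: [0.028, 0.705, -0.028, 0.708]
contact_force: [0.1, 1.0, 0.7]
width: 72.2
t 32.05 p [616.5 110.8  86.5] jaw -4.49 tilt [-0.01  0.31  0.  ] w 72.2 F [0.1 1.  0.7]
shift units [-0.003  0.025 -1.158] turn [-0.001  0.031] 0.02928738271962743
```

```bash
python3 -m pendant '[[0,0.025,-0.3,0,0.03,0.03],[0,0,-0.4,0,0,0],[0,0,-0.2,0,0,0],[0,0,-0.05,0,0,0],[0,0,0,0,0,0]]';python3 -c "
from h import *
go(616.3,112.3,17,-4.2)"
```

```text
time_s: 32.67
tool_pos: [615.8, 112.0, 24.4]
eef_rot: [0.026, 0.708, -0.026, 0.705]
contact_force: [0.3, -0.8, -0.3]
width: 72.0
t 32.67 p [615.8 112.   24.4] jaw -4.26 tilt [-0.01 -0.2  -0.  ] w 72.0 F [ 0.3 -0.8 -0.3]
shift units [ 0.008  0.005 -0.124] turn [-0.001 -0.02 ] 0.005996283800033098
```

```bash
python3 -m pendant '[[0,0,-0.07,0,-0.02,0],[0,0,-0.03,0,0,0],[0,0,-0.01,0,0,0],[0,0,0,0,0,0],[0,0,0,0,0,0]]';python3 -m pendant '[[0,0,0,0,0,0],[0,0,0,0,0,0],[0,0,0,0,0,0],[0,0,0,0,0,0],[0,0,0,0,0,0]]' 30 50;python3 -c "
from h import *
go(616.3,112.3,17,-4.2)"
```

```text
time_s: 33.3
tool_pos: [617.6, 112.1, 20.0]
eef_rot: [0.026, 0.705, -0.026, 0.708]
contact_force: [-0.2, 0.3, -0.1]
width: 72.2
time_s: 33.92
tool_pos: [615.9, 112.2, 19.9]
eef_rot: [0.026, 0.706, -0.026, 0.707]
contact_force: [0.2, 0.1, 0.2]
width: 43.2
t 33.92 p [615.9 112.2  19.9] jaw -4.25 tilt [-0.01  0.09  0.  ] w 43.2 F [0.2 0.1 0.2]
shift units [ 0.007  0.002 -0.049] turn [-0.001  0.009] 0.004979494372673798
```

```bash
python3 -m pendant '[[0,0,0.05,0,0.01,0],[0,0,0.3,0,0,0],[0,0,0.6,0,0,0],[0,0,0.5,0,0,0],[0,0,0.2,0,0,0]]';python3 -c "
from h import *
go(515,374,110,-94)"
```

```text
time_s: 34.55
tool_pos: [613.1, 112.0, 119.4]
eef_rot: [0.026, 0.709, -0.026, 0.704]
contact_force: [0.2, -0.3, -5.4]
width: 43.7
t 34.55 p [613.1 112.  119.4] jaw -4.26 tilt [-0.01 -0.39 -0.  ] w 43.7 F [ 0.2 -0.3 -5.4]
shift units [-1.635  4.366 -0.156] turn [-0.001 -0.039] -8.973631636324225
```

```bash
python3 -m pendant '[[-0.1,0.2,0,0,-0.04,-0.5],[-0.15,0.4,0,0,0,-0.9],[-0.15,0.5,0,0,0,-1],[-0.2,0.5,0,0,0,-1],[-0.2,0.5,0,0,0,-1]]';python3 -m pendant '[[-0.2,0.5,0,0,0,-1],[-0.2,0.5,0,0,0,-1],[-0.2,0.5,0,0,0,-1],[-0.1,0.3,0,0,0,-0.6],[0,0,0,0,0,0]]';python3 -c "
from h import *
go(515,374,110,-94)"
```

```text
time_s: 35.17
tool_pos: [564.2, 238.0, 119.8]
eef_rot: [0.298, 0.64, -0.3, 0.641]
contact_force: [1.4, -0.3, -6.1]
width: 43.3
time_s: 35.8
tool_pos: [516.4, 350.5, 117.1]
eef_rot: [0.484, 0.514, -0.49, 0.512]
contact_force: [0.2, -0.7, -6.4]
width: 43.3
t 35.8 p [516.4 350.5 117.1] jaw -87.02 tilt [ 0.2  -0.45  0.  ] w 43.3 F [ 0.2 -0.7 -6.4]
shift units [-0.023  0.392 -0.118] turn [ 0.02  -0.045] -0.6975996876343402
```

```bash
python3 -m pendant '[[0,0.3,0,0.02,-0.04,-0.5],[0,0.05,0,0,0,-0.2],[0,0,0,0,0,0],[0,0,0,0,0,0],[0,0,0,0,0,0]]'
python3 - <<'E'
from m import *
go(514.5,373.5,13.9,-94)
for n in['wrist','top']:
    s=snapshot(n);save(s,n+'_pad.png');W=cloud(s)
    M=(abs(W[...,2]-6)<2.6)&(abs(W[...,0]-515)<130)&(abs(W[...,1]-374)<80)
    f=s['frame'].astype(int);print(n,M.sum())
    for d in regions_of('cork_pad',s)[:1]:
        P=W[d['region']];P=P[~np.isnan(P[:,0])];P=P[abs(P[:,2]-6)<6]
        print(round(d['conf'],2),len(P),np.median(P[:,2]),cv2.minAreaRect(P[:,:2].astype(np.float32)))
E
python3 pl.py 106
```

```text
time_s: 36.42
tool_pos: [516.4, 367.2, 115.4]
eef_rot: [-0.515, -0.482, 0.519, -0.482]
contact_force: [-0.5, -0.3, -5.9]
width: 43.3
t 36.42 p [516.4 367.2 115.4] jaw -93.96 tilt [ 0.22 -0.25  0.  ] w 43.3 F [-0.5 -0.3 -5.9]
shift units [-0.032  0.105 -1.691] turn [ 0.022 -0.025] -0.004312077606562071
wrist 5885
0.83 5688 5.1031671711321 ((542.4464721679688, 373.2545166015625), (89.7808609008789, 125.3463363647461), 85.76612854003906)
top 1633
0.82 1673 6.37564692363344 ((515.1452026367188, 371.050048828125), (87.3707046508789, 182.86448669433594), 84.13359069824219)
0.9 18392 [550.2 366.3 142.4]
cheek top 5739 ((522.9326782226562, 367.8399353027344), (42.95512771606445, 88.138916015625), 86.15477752685547) 139.67706143287944
all 18392 ((532.656005859375, 366.941162109375), (43.41239929199219, 107.72126770019531), 86.07288360595703)
sole 4086 ((576.1063232421875, 363.94049072265625), (43.39765930175781, 20.68280601501465), 86.29187774658203)
```

View pics/top_pad.png

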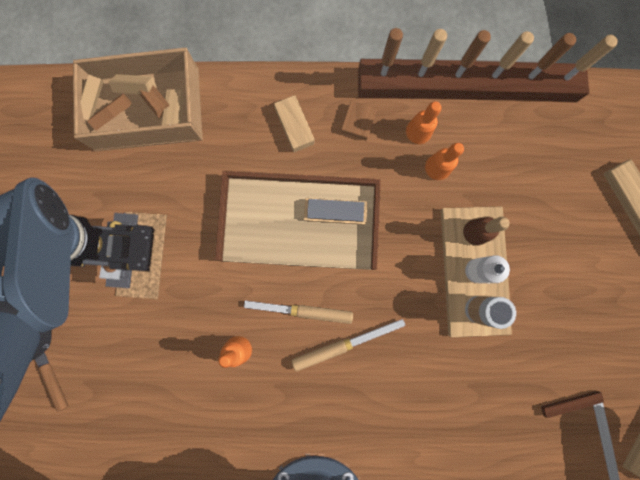

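View pics/wrist_pad.png

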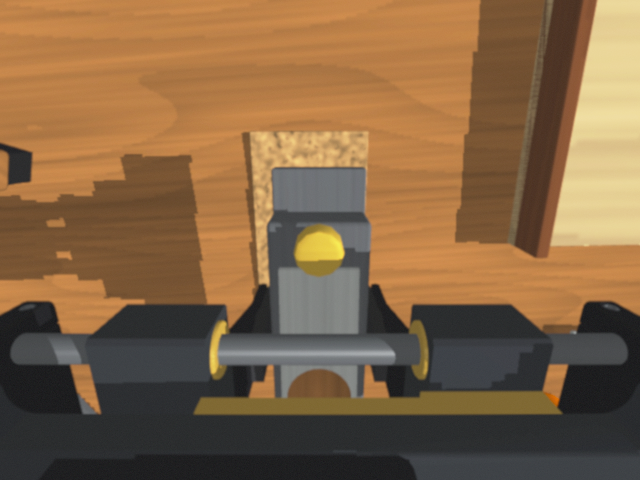

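The three stand upright on the board at top-view pixels (485,230), (490,270) and (497,312), and the plane hangs over the pad. Now I'll lower it.

```bash
python3 -m pendant '[[-0.02,0.11,-0.2,0.02,-0.02,0],[0,0,-0.5,0,0,0],[0,0,-0.4,0,0,0],[0,0,-0.2,0,0,0],[0,0,-0.1,0,0,0]]'; python3 -c "
from h import *
go(515,374.3,13.9,-94)"
```

```text
time_s: 37.35
tool_pos: [515.1, 376.9, 28.0]
eef_rot: [0.518, 0.483, -0.516, 0.483]
contact_force: [0.1, -0.5, -6.6]
width: 43.6
t 37.35 p [515.1 376.9  28. ] jaw -93.89 tilt [-0.13  0.12  0.  ] w 43.6 F [ 0.1 -0.5 -6.6]
shift units [-0.002 -0.043 -0.235] turn [-0.013  0.012] -0.010674471005967235
```

```bash
python3 -m pendant '[[0,-0.03,-0.12,-0.01,0.01,-0.01],[0,0,-0.06,0,0,0],[0,0,-0.03,0,0,0],[0,0,0,0,0,0],[0,0,0,0,0,0]]'; python3 -c "
from h import *
go(515,374.3,13.9,-94)"
```

```text
time_s: 37.98
tool_pos: [516.7, 375.8, 16.3]
eef_rot: [0.519, 0.482, -0.516, 0.483]
contact_force: [-0.0, 0.4, -6.5]
width: 43.5
t 37.98 p [516.7 375.8  16.3] jaw -94.0 tilt [-0.13  0.22  0.  ] w 43.5 F [-0.   0.4 -6.5]
shift units [-0.028 -0.026 -0.041] turn [-0.013  0.022] -6.537761228742056e-05
```

```bash
python3 -m pendant '[[-0.03,-0.03,0,-0.01,0.02,0],[0,0,-0.02,0,0,0],[0,0,-0.02,0,0,0],[0,0,0,0,0,0],[0,0,0,0,0,0]]'; python3 -c "
from h import *
go(515,374.3,13.9,-94)"
```

```text
time_s: 38.6
tool_pos: [515.1, 374.1, 14.3]
eef_rot: [0.518, 0.482, -0.517, 0.482]
contact_force: [-0.6, -0.3, -6.1]
width: 43.5
t 38.6 p [515.1 374.1  14.3] jaw -94.0 tilt [-0.05  0.05  0.  ] w 43.5 F [-0.6 -0.3 -6.1]
shift units [-0.001  0.004 -0.007] turn [-0.005  0.005] 0.00041165340354609725
```

```bash
python3 -m pendant '[[0,0,-0.02,-0.005,0.005,0],[0,0,-0.01,0,0,0],[0,0,0,0,0,0],[0,0,0,0,0,0],[0,0,0,0,0,0]]'; python3 -c "
from h import *
go(515,374.3,13.9,-94)"
```

```text
time_s: 39.22
tool_pos: [515.1, 374.1, 13.9]
eef_rot: [0.517, 0.482, -0.517, 0.482]
contact_force: [-1.4, -0.3, -3.2]
width: 43.8
t 39.23 p [515.1 374.1  13.9] jaw -93.99 tilt [0.   0.02 0.  ] w 43.8 F [-1.4 -0.3 -3.2]
shift units [-0.002  0.003 -0.   ] turn [0.    0.002] -0.0007456003829759084
```

Touching; one more nudge down, then release and rise.

```bash
python3 -m pendant '[[0,0,-0.01,0,0,0],[0,0,-0.01,0,0,0],[0,0,0,0,0,0],[0,0,0,0,0,0],[0,0,0,0,0,0]]'; python3 -m pendant '[[0,0,0,0,0,0],[0,0,0,0,0,0],[0,0,0,0,0,0],[0,0,0.1,0,0,0],[0,0,0.5,0,0,0]]' 75; python3 -m pendant '[[0,0,0.8,0,0,0],[0,0,0.8,0,0,0],[0,0,0.8,0,0,0],[0,0,0.5,0,0,0],[0,0,0,0,0,0]]'
python3 - <<'E'
from m import *
s=snapshot('wrist');save(s,'wpad2.png');W=cloud(s)
for q in ['plane','cork_pad']:
  for d in regions_of(q,s)[:1]:
    P=W[d['region']];P=P[~np.isnan(P[:,0])];P=P[(P[:,2]>3) & (P[:,2]<(60 if q=='plane' else 9))]
    print(q,round(d['conf'],2),len(P),np.median(P[:,2]),cv2.minAreaRect(P[:,:2].astype(np.float32)))
go(404.4,-335.8,200)
E
```

```text
time_s: 39.85
tool_pos: [515.2, 374.1, 13.9]
eef_rot: [0.517, 0.482, -0.517, 0.482]
contact_force: [-0.9, -1.2, 0.9]
width: 43.9
time_s: 40.48
tool_pos: [516.3, 374.7, 49.3]
eef_rot: [0.518, 0.482, -0.516, 0.482]
contact_force: [-0.2, 0.3, -0.4]
width: 74.0
time_s: 41.1
tool_pos: [517.6, 375.2, 233.5]
eef_rot: [0.521, 0.481, -0.514, 0.483]
contact_force: [-0.3, 0.2, 0.2]
width: 74.8
plane 0.59 4831 43.21525964967623 ((514.963623046875, 374.86639404296875), (43.94731903076172, 139.59288024902344), 86.0994644165039)
cork_pad 0.98 6792 5.136943862605648 ((514.7626953125, 374.9762878417969), (90.08663177490234, 179.52073669433594), 86.17668151855469)
t 41.25 p [515.2 374.  228.8] jaw -94.02 tilt [-0.03  0.07  0.  ] w 75.1 F [-0.3  0.3 -1.2]
shift units [ -1.846 -11.829  -0.48 ] turn [-0.003  0.007] 0.10179658926500679
```

View pics/wpad2.png

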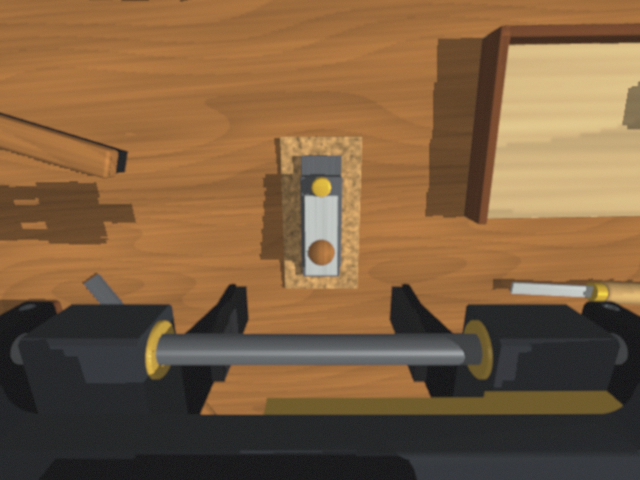

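The plane lies centred on the pad, within 0.3 mm and 0.1° of the pad's own middle and axis (320,215). Next, the can goes back.

```bash
python3 -m pendant '[[-0.1,-0.7,0,0,0,0.1],[-0.1,-0.95,0,0,0,0],[-0.1,-0.95,0,0,0,0],[-0.1,-0.95,0,0,0,0],[-0.15,-0.95,0,0,0,0]]' 80 30; python3 -m pendant '[[-0.15,-0.95,0,0,0,0],[-0.15,-0.95,0,0,0,0],[-0.15,-0.95,0,0,0,0],[-0.15,-0.95,0,0,0,0],[-0.15,-0.95,0,0,0,0]]'; python3 -c "
from h import *
go(404.4,-335.8,200)"
```

```text
time_s: 41.88
tool_pos: [475.9, 99.5, 218.5]
eef_rot: [-0.506, -0.492, 0.515, -0.486]
contact_force: [0.7, 0.2, 0.5]
width: 79.8
time_s: 42.5
tool_pos: [423.0, -192.4, 210.3]
eef_rot: [-0.504, -0.498, 0.517, -0.48]
contact_force: [1.2, -0.5, 0.6]
width: 80.2
t 42.5 p [ 423.  -192.4  210.3] jaw -92.5 tilt [-0.27 -1.78 -0.  ] w 80.2 F [ 1.2 -0.5  0.6]
shift units [-0.31  -2.39  -0.171] turn [-0.027 -0.178] -0.05006548685252028
```

```bash
python3 -m pendant '[[-0.1,-0.8,0,-0.03,-0.15,-0.05],[-0.1,-0.7,0,0,0,0],[-0.05,-0.4,0,0,0,0],[0,-0.15,0,0,0,0],[0,0,0,0,0,0]]'; python3 ws.py 2>/dev/null; python3 -c "
from h import *
go(404.4,-335.8,84)"
```

```text
time_s: 43.12
tool_pos: [402.3, -319.7, 201.7]
eef_rot: [-0.514, -0.492, 0.516, -0.478]
contact_force: [0.3, -0.4, 0.1]
width: 80.1
bottle 0.62 4270 [ 486. -335.  121.]
   nozzle [ 484.7 -334.8  141.7]
can 0.83 5579 [ 413. -335.  130.]
    body 1067 [ 404.1 -335.5] rms 0.27
    top ((405.1614685058594, -335.3976745605469), 28.313364028930664)
mallet 0.88 4156 [ 553. -333.   89.]
    head 1122 [ 566.1 -335.1] rms 0.23
    handle 504 [ 566.  -335.2] rms 0.3
t 43.33 p [ 402.9 -318.8  202.7] jaw -93.36 tilt [-0.64 -0.82 -0.  ] w 80.0 F [-0.3 -0.3  0.1]
shift units [ 0.026 -0.283 -1.978] turn [-0.064 -0.082] 0.035512508953144103
```

```bash
python3 -m pendant '[[0.02,-0.25,0,-0.06,-0.08,0.04],[0,0,0,0,0,0],[0,0,-0.2,0,0,0],[0,0,-0.4,0,0,0],[0,0,-0.4,0,0,0]]'; python3 -c "
from h import *
go(404.4,-335.8,84.2)"
```

```text
time_s: 43.95
tool_pos: [405.7, -334.4, 142.5]
eef_rot: [0.512, 0.485, -0.512, 0.49]
contact_force: [-1.0, -0.2, 0.5]
width: 80.2
t 43.95 p [ 405.7 -334.4  142.5] jaw -92.78 tilt [0.27 0.25 0.  ] w 80.2 F [-1.  -0.2  0.5]
shift units [-0.021 -0.023 -0.971] turn [0.027 0.025] -0.021634147961924553
```

```bash
python3 -m pendant '[[-0.01,-0.02,-0.2,0.02,0.02,0],[0,0,-0.35,0,0,0],[0,0,-0.2,0,0,0],[0,0,-0.08,0,0,0],[0,0,0,0,0,0]]'; python3 -c "
from h import *
go(404.4,-335.8,84.2)"
```

```text
time_s: 44.58
tool_pos: [404.4, -334.9, 88.8]
eef_rot: [0.512, 0.489, -0.512, 0.487]
contact_force: [-0.7, -0.2, -0.4]
width: 80.1
t 44.58 p [ 404.4 -334.9   88.8] jaw -92.78 tilt [-0.12 -0.09 -0.  ] w 80.1 F [-0.7 -0.2 -0.4]
shift units [-0.001 -0.014 -0.076] turn [-0.012 -0.009] -0.022338339752593583
```

```bash
python3 -m pendant '[[0,-0.01,-0.06,-0.01,-0.01,-0.01],[0,0,-0.02,0,0,0],[0,0,0,0,0,0],[0,0,0,0,0,0],[0,0,0,0,0,0]]'; python3 -m pendant '[[0,0,0,0,0,0],[0,0,0,0,0,0],[0,0,0,0,0,0],[0,0,0,0,0,0],[0,0,0,0,0,0]]' 45 30; python3 -c "
from h import *
go(404.4,-335.8,84.2)"
```

```text
time_s: 45.2
tool_pos: [405.4, -336.6, 85.5]
eef_rot: [-0.512, -0.486, 0.512, -0.489]
contact_force: [-0.6, 0.0, -0.3]
width: 79.8
time_s: 45.82
tool_pos: [405.3, -336.5, 85.5]
eef_rot: [0.512, 0.486, -0.512, 0.489]
contact_force: [0.5, -0.3, -0.4]
width: 57.6
t 45.83 p [ 405.3 -336.5   85.5] jaw -92.88 tilt [0.17 0.16 0.  ] w 57.6 F [ 0.5 -0.3 -0.4]
shift units [-0.016  0.012 -0.022] turn [0.017 0.016] -0.011980978033682277
```

```bash
python3 -m pendant '[[0,0,0.05,0.01,0.01,0],[0,0,0.3,0,0,0],[0,0,0.5,0,0,0],[0,0,0.4,0,0,0],[0.05,0.3,0,0,0,0]]'; python3 -m pendant '[[0.25,0.7,0,0,0,0],[0.3,0.85,0,0,0,0],[0.35,0.85,0,0,0,0],[0.35,0.85,0,0,0,0],[0.35,0.85,0,0,0,0]]'; python3 -c "
from h import *
go(549.5,42.2,150)"
```

```text
time_s: 46.45
tool_pos: [406.7, -316.8, 160.1]
eef_rot: [0.513, 0.489, -0.513, 0.485]
contact_force: [0.2, 0.6, -4.1]
width: 57.2
time_s: 47.08
tool_pos: [498.0, -58.2, 153.9]
eef_rot: [-0.514, -0.492, 0.515, -0.478]
contact_force: [0.9, -1.0, -3.8]
width: 57.6
t 47.08 p [498.  -58.2 153.9] jaw -93.41 tilt [-0.74 -0.82 -0.  ] w 57.6 F [ 0.9 -1.  -3.8]
shift units [ 0.859  1.674 -0.065] turn [-0.074 -0.082] 0.041193786061947436
```

```bash
python3 -m pendant '[[0.25,0.55,0,-0.07,-0.08,0.04],[0.25,0.5,0,0,0,0],[0.2,0.3,0,0,0,0],[0.08,0.1,0,0,0,0],[0,0,0,0,0,0]]'; python3 -c "
from h import *
go(549.5,42.2,79.5)"
```

```text
time_s: 47.7
tool_pos: [536.5, 42.1, 146.4]
eef_rot: [-0.507, -0.495, 0.514, -0.483]
contact_force: [-0.7, -0.5, -3.8]
width: 57.8
t 47.7 p [536.5  42.1 146.4] jaw -92.42 tilt [-0.29 -1.08 -0.  ] w 57.8 F [-0.7 -0.5 -3.8]
shift units [ 0.217  0.002 -1.115] turn [-0.029 -0.108] -0.058498400881123305
```

```bash
python3 -m pendant '[[0.2,0,0,-0.03,-0.1,-0.05],[0,0,-0.2,0,0,0],[0,0,-0.35,0,0,0],[0,0,-0.25,0,0,0],[0,0,-0.1,0,0,0]]'; python3 -c "
from h import *
go(549.5,42.2,79.5)"
```

```text
time_s: 48.32
tool_pos: [547.8, 38.9, 89.1]
eef_rot: [-0.513, -0.486, 0.515, -0.485]
contact_force: [-0.1, 0.4, -3.5]
width: 57.6
t 48.33 p [547.8  38.9  89.1] jaw -93.23 tilt [ 0.06 -0.12  0.  ] w 57.6 F [-0.1  0.4 -3.5]
shift units [ 0.028  0.055 -0.159] turn [ 0.006 -0.012] 0.022990540563250762
```

```bash
python3 -m pendant '[[0.02,0.055,-0.04,0,-0.01,0.02],[0,0,-0.04,0,0,0],[0,0,-0.02,0,0,0],[0,0,0,0,0,0],[0,0,0,0,0,0]]'; python3 -c "
from h import *
go(549.5,42.2,79.5)"
```

```text
time_s: 48.95
tool_pos: [550.0, 42.2, 83.4]
eef_rot: [0.513, 0.486, -0.513, 0.487]
contact_force: [-0.1, -0.6, -4.2]
width: 57.7
t 48.95 p [550.   42.2  83.4] jaw -93.03 tilt [0.07 0.1  0.  ] w 57.7 F [-0.1 -0.6 -4.2]
shift units [-0.008 -0.    -0.066] turn [0.007 0.01 ] 0.0025614863566659095
```

```bash
python3 -m pendant '[[-0.01,0,-0.03,0.01,0.01,0],[0,0,-0.03,0,0,0],[0,0,-0.01,0,0,0],[0,0,0,0,0,0],[0,0,0,0,0,0]]'; python3 -c "
from h import *
go(549.5,42.2,79.5)"
```

```text
time_s: 49.58
tool_pos: [549.5, 42.2, 79.6]
eef_rot: [0.513, 0.487, -0.513, 0.487]
contact_force: [-0.4, -0.2, -2.5]
width: 57.4
t 49.58 p [549.5  42.2  79.6] jaw -93.03 tilt [-0.03  0.04  0.  ] w 57.4 F [-0.4 -0.2 -2.5]
shift units [-0.001  0.    -0.002] turn [-0.003  0.004] 0.002816201328849388
```

```bash
python3 -m pendant '[[0,0,-0.01,0,0,0],[0,0,-0.01,0,0,0],[0,0,0,0,0,0],[0,0,0,0,0,0],[0,0,0,0,0,0]]'; python3 -c "
from h import *
go(549.5,42.2,79.5)"
```

```text
time_s: 50.2
tool_pos: [549.6, 42.2, 79.6]
eef_rot: [0.513, 0.486, -0.513, 0.487]
contact_force: [-0.5, 0.3, 1.2]
width: 57.9
t 50.2 p [549.6  42.2  79.6] jaw -93.02 tilt [-0.02  0.07  0.  ] w 57.9 F [-0.5  0.3  1.2]
shift units [-0.001 -0.    -0.002] turn [-0.002  0.007] 0.0016488499026365844
```

Contact. I'll release, rise and go to the bottle.

```bash
python3 -m pendant '[[0,0,0,0,0,0],[0,0,0,0,0,0],[0,0,0,0,0,0],[0,0,0.4,0,0,0],[0,0,0.8,0,0,0]]' 80; python3 -m pendant '[[0,0,0.8,0,0,0],[-0.05,-0.4,0.4,0,0,0],[-0.15,-0.9,0.1,0,0,0],[-0.15,-0.95,0,0,0,0],[-0.15,-0.95,0,0,0,0]]';python3 -c "
from h import *
go(485.2,-335.4,210)"
```

```text
time_s: 50.82
tool_pos: [548.2, 42.1, 149.3]
eef_rot: [-0.512, -0.488, 0.514, -0.485]
contact_force: [0.5, -0.1, 0.1]
width: 79.5
time_s: 51.45
tool_pos: [521.2, -151.6, 235.1]
eef_rot: [0.513, 0.486, -0.509, 0.492]
contact_force: [1.0, 0.6, 0.3]
width: 79.9
t 51.45 p [ 521.2 -151.6  235.1] jaw -92.52 tilt [0.11 0.51 0.  ] w 79.9 F [1.  0.6 0.3]
shift units [-0.601 -3.064 -0.419] turn [0.011 0.051] -0.04794270067231423
```

```bash
python3 -m pendant '[[-0.2,-0.8,0,0.01,0.05,-0.05],[-0.2,-0.8,0,0,0,0],[-0.1,-0.7,0,0,0,0],[-0.05,-0.4,-0.1,0,0,0],[0,0,0,0,0,0]]'; python3 ws.py 2>/dev/null; python3 -c "
from h import *
go(485.2,-335.4,83.5)"
```

```text
time_s: 52.08
tool_pos: [486.0, -324.0, 229.3]
eef_rot: [0.515, 0.483, -0.515, 0.486]
contact_force: [-0.3, 1.0, 0.7]
width: 79.9
bottle 0.6 3257 [ 494. -334.  120.]
    body 626 [ 484.5 -335.1] rms 0.28
   nozzle [ 486.5 -334.9  141.7]
can 0.77 190 [542.  16.  18.]
    top ((0.0, 0.0), 0.0)
mallet 0.92 976 [ 685. -267.   30.]
    head 639 [ 711.  -262.4] rms 0.42
mallet 0.85 2417 [ 567. -333.   92.]
    head 35 [ 565.6 -335.2] rms 0.11
    handle 14 [ 565.8 -335.5] rms 0.36
t 52.27 p [ 486.7 -321.   230. ] jaw -93.21 tilt [0.15 0.19 0.  ] w 80.0 F [ 0.4  0.5 -0.3]
shift units [-0.026 -0.24  -2.442] turn [0.015 0.019] 0.020858580917905555
```

```bash
python3 -m pendant '[[-0.02,-0.24,0,0.01,0.02,0.02],[0,0,0,0,0,0],[0,0,-0.4,0,0,0],[0,0,-0.6,0,0,0],[0,0,-0.5,0,0,0]]'; python3 -c "
from h import *
go(485.2,-335.4,83.5)"
```

```text
time_s: 52.9
tool_pos: [489.0, -335.7, 142.2]
eef_rot: [0.512, 0.484, -0.512, 0.491]
contact_force: [-0.1, 0.2, -1.1]
width: 80.3
t 52.9 p [ 489.  -335.7  142.2] jaw -92.76 tilt [0.43 0.41 0.  ] w 80.3 F [-0.1  0.2 -1.1]
shift units [-0.063  0.006 -0.979] turn [0.043 0.041] -0.024377493448398013
```

```bash
python3 -m pendant '[[-0.06,0,-0.2,0.04,0.04,-0.02],[0,0,-0.35,0,0,0],[0,0,-0.2,0,0,0],[0,0,-0.08,0,0,0],[0,0,0,0,0,0]]'; python3 -c "
from h import *
go(485.2,-335.4,83.5)"
```

```text
time_s: 53.52
tool_pos: [485.7, -335.6, 91.1]
eef_rot: [-0.513, -0.487, 0.513, -0.487]
contact_force: [0.0, 0.4, 0.2]
width: 80.0
t 53.52 p [ 485.7 -335.6   91.1] jaw -92.93 tilt [-0.04 -0.04 -0.  ] w 80.0 F [0.  0.4 0.2]
shift units [-0.008  0.003 -0.127] turn [-0.004 -0.004] -0.007429412513010903
```

```bash
python3 -m pendant '[[-0.01,0,-0.08,0,0,0],[0,0,-0.05,0,0,0],[0,0,0,0,0,0],[0,0,0,0,0,0],[0,0,0,0,0,0]]';python3 -m pendant '[[0,0,0,0,0,0],[0,0,0,0,0,0],[0,0,0,0,0,0],[0,0,0,0,0,0],[0,0,0,0,0,0]]' 40 25; python3 -c "
from h import *
go(485.2,-335.4,83.5)"
```

```text
time_s: 54.15
tool_pos: [486.0, -336.5, 84.7]
eef_rot: [-0.513, -0.486, 0.513, -0.488]
contact_force: [0.0, 0.5, -0.6]
width: 79.8
time_s: 54.78
tool_pos: [486.1, -336.4, 84.9]
eef_rot: [0.513, 0.486, -0.513, 0.488]
contact_force: [0.4, 0.6, -0.9]
width: 51.4
t 54.77 p [ 486.1 -336.4   84.9] jaw -92.92 tilt [0.11 0.11 0.  ] w 51.4 F [ 0.4  0.6 -0.9]
shift units [-0.015  0.017 -0.023] turn [0.011 0.011] -0.007771902066212988
```

```bash
python3 -m pendant '[[0,0,0.05,0.01,0.01,0],[0,0,0.3,0,0,0],[0,0,0.7,0,0,0],[0,0,0.7,0,0,0],[0,0.2,0.5,0,0,0]]'; python3 -m pendant '[[0.1,0.6,0.1,0,0,0],[0.15,0.9,0,0,0,0],[0.15,0.9,0,0,0,0],[0.15,0.9,0,0,0,0],[0.15,0.9,0,0,0,0]]'; python3 -c "
from h import *
go(559,137.9,215)"
```

```text
time_s: 55.4
tool_pos: [483.0, -322.2, 219.0]
eef_rot: [-0.513, -0.491, 0.513, -0.483]
contact_force: [0.3, -0.2, -2.3]
width: 51.3
time_s: 56.02
tool_pos: [526.2, -68.3, 228.8]
eef_rot: [0.515, 0.486, -0.515, 0.484]
contact_force: [0.1, -0.4, -2.3]
width: 51.2
t 56.02 p [526.2 -68.3 228.8] jaw -93.46 tilt [-0.12 -0.08 -0.  ] w 51.2 F [ 0.1 -0.4 -2.3]
shift units [ 0.547  3.436 -0.229] turn [-0.012 -0.008] 0.04625047709188834
```

```bash
python3 -m pendant '[[0.15,0.9,0,-0.01,-0.01,0.05],[0.15,0.8,0,0,0,0],[0.15,0.7,0,0,0,0],[0.05,0.4,0,0,0,0],[0,0.15,0,0,0,0]]'; python3 -c "
from h import *
go(559,137.9,78.9)"
```

```text
time_s: 56.65
tool_pos: [554.6, 118.3, 228.0]
eef_rot: [-0.511, -0.489, 0.512, -0.488]
contact_force: [-0.1, -0.0, -2.1]
width: 51.5
t 56.65 p [554.6 118.3 228. ] jaw -92.64 tilt [-0.04 -0.14 -0.  ] w 51.5 F [-0.1 -0.  -2.1]
shift units [ 0.074  0.327 -2.485] turn [-0.004 -0.014] -0.035529533603772735
```

```bash
python3 -m pendant '[[0.07,0.3,0,0,-0.01,-0.03],[0,0.02,0,0,0,0],[0,0,-0.3,0,0,0],[0,0,-0.5,0,0,0],[0,0,-0.4,0,0,0]]'; python3 -c "
from h import *
go(559,137.9,78.9)"
```

```text
time_s: 57.28
tool_pos: [559.2, 133.2, 156.2]
eef_rot: [-0.513, -0.485, 0.513, -0.488]
contact_force: [-0.9, -0.3, -1.9]
width: 51.0
t 57.27 p [559.2 133.2 156.2] jaw -93.03 tilt [0.18 0.14 0.  ] w 51.0 F [-0.9 -0.3 -1.9]
shift units [-0.004  0.079 -1.288] turn [0.018 0.014] 0.0025449835298275046
```

```bash
python3 -m pendant '[[0,0.07,-0.2,0.02,0.01,0],[0,0,-0.5,0,0,0],[0,0,-0.3,0,0,0],[0,0,-0.1,0,0,0],[0,0,0,0,0,0]]'; python3 -c "
from h import *
go(559,137.9,78.9)"
```

```text
time_s: 57.9
tool_pos: [559.6, 133.6, 88.3]
eef_rot: [-0.514, -0.486, 0.514, -0.486]
contact_force: [0.8, -0.2, -1.8]
width: 51.5
t 57.9 p [559.6 133.6  88.3] jaw -93.24 tilt [ 0.04 -0.04  0.  ] w 51.5 F [ 0.8 -0.2 -1.8]
shift units [-0.01   0.071 -0.156] turn [ 0.004 -0.004] 0.023837216928797034
```

```bash
python3 -m pendant '[[-0.01,0.07,-0.05,0,0,0.02],[0,0,-0.05,0,0,0],[0,0,-0.02,0,0,0],[0,0,0,0,0,0],[0,0,0,0,0,0]]'; python3 -c "
from h import *
go(559,137.9,78.9)"
```

```text
time_s: 58.52
tool_pos: [560.8, 138.3, 83.2]
eef_rot: [0.514, 0.486, -0.512, 0.488]
contact_force: [0.1, -0.6, -2.5]
width: 51.6
t 58.52 p [560.8 138.3  83.2] jaw -93.01 tilt [0.03 0.25 0.  ] w 51.6 F [ 0.1 -0.6 -2.5]
shift units [-0.029 -0.007 -0.071] turn [0.003 0.025] 0.0006428010301419817
```

```bash
python3 -m pendant '[[-0.03,-0.01,-0.02,0,0.025,0],[0,0,-0.02,0,0,0],[0,0,-0.01,0,0,0],[0,0,0,0,0,0],[0,0,0,0,0,0]]'; python3 -c "
from h import *
go(559,137.9,78.9)"
```

```text
time_s: 59.15
tool_pos: [558.8, 137.6, 79.9]
eef_rot: [-0.513, -0.487, 0.513, -0.487]
contact_force: [-0.4, 0.1, -2.0]
width: 51.2
t 59.15 p [558.8 137.6  79.9] jaw -93.01 tilt [ 0.03 -0.02  0.  ] w 51.2 F [-0.4  0.1 -2. ]
shift units [ 0.003  0.005 -0.017] turn [ 0.003 -0.002] 0.001162235353763208
```

```bash
python3 -m pendant '[[0,0.005,-0.015,0,0,0],[0,0,-0.015,0,0,0],[0,0,-0.005,0,0,0],[0,0,0,0,0,0],[0,0,0,0,0,0]]'; python3 -c "
from h import *
go(559,137.9,78.9)"
```

```text
time_s: 59.78
tool_pos: [559.1, 138.0, 78.9]
eef_rot: [-0.513, -0.486, 0.513, -0.487]
contact_force: [-0.1, 0.2, 0.1]
width: 51.4
t 59.77 p [559.1 138.   78.9] jaw -93.0 tilt [0.04 0.03 0.  ] w 51.4 F [-0.1  0.2  0.1]
shift units [-0.001 -0.001  0.   ] turn [0.004 0.003] 6.9501363384461e-06
```

```bash
python3 -m pendant '[[0,0,-0.005,0,0,0],[0,0,0,0,0,0],[0,0,0,0,0,0],[0,0,0,0,0,0],[0,0,0,0,0,0]]'; python3 -m pendant '[[0,0,0,0,0,0],[0,0,0,0,0,0],[0,0,0,0,0,0],[0,0,0.4,0,0,0],[0,0,0.8,0,0,0]]' 80; python3 -m pendant '[[0,0,0.9,0,0,0],[0,-0.3,0.5,0,0,0],[0,-0.8,0.1,0,0,0],[0,-0.95,0,0,0,0],[0,-0.95,0,0,0,0]]'; python3 -m pendant '[[0,-0.95,0,0,0,0],[0,-0.95,0,0,0,0],[0,-0.95,0,0,0,0],[0,-0.9,0,0,0,0],[0,-0.7,0,0,0,0]]';python3 -c "
from h import *
go(564.9,-335.6,220)"
```

```text
time_s: 60.4
tool_pos: [559.1, 138.0, 78.9]
eef_rot: [0.513, 0.486, -0.513, 0.487]
contact_force: [-1.0, 0.3, 0.9]
width: 51.5
time_s: 61.02
tool_pos: [556.8, 137.7, 148.0]
eef_rot: [-0.511, -0.488, 0.515, -0.485]
contact_force: [0.3, 0.2, 0.5]
width: 79.6
time_s: 61.65
tool_pos: [559.5, -42.8, 246.0]
eef_rot: [0.512, 0.487, -0.51, 0.491]
contact_force: [1.0, -0.6, -0.6]
width: 80.3
time_s: 62.28
tool_pos: [558.5, -319.9, 246.2]
eef_rot: [0.513, 0.486, -0.51, 0.491]
contact_force: [0.8, 0.8, 0.5]
width: 80.0
t 62.27 p [ 558.5 -319.9  246.2] jaw -92.61 tilt [0.12 0.46 0.  ] w 80.0 F [0.8 0.8 0.5]
shift units [ 0.107 -0.262 -0.437] turn [0.012 0.046] -0.039110170468350705
```

```bash
python3 -m pendant '[[0.1,-0.15,0,0.01,0.04,-0.04],[0,0,0,0,0,0],[0,0,0,0,0,0],[0,0,-0.3,0,0,0],[0,0,-0.3,0,0,0]]' 60; python3 ws.py 2>/dev/null; python3 -c "
from h import *
go(564.9,-335.6,116.5)"
```

```text
time_s: 62.9
tool_pos: [564.9, -327.6, 209.0]
eef_rot: [0.514, 0.486, -0.512, 0.487]
contact_force: [-0.1, -0.1, 0.5]
width: 60.2
can 0.7 327 [544.  16.  21.]
    body 31 [548.7  43. ] rms 0.61
    top ((0.0, 0.0), 0.0)
mallet 0.61 684 [ 764. -228.   21.]
    head 278 [ 791.3 -222.6] rms 0.36
mallet 0.58 3449 [ 576. -335.   91.]
    head 728 [ 565.6 -335.2] rms 0.21
    handle 340 [ 565.4 -335.2] rms 0.22
mallet 0.55 4809 [ 703. -271.   73.]
    head 2579 [ 712.3 -259. ] rms 5.24
    handle 1491 [ 712.4 -259.4] rms 5.03
t 63.1 p [ 564.9 -328.3  209.4] jaw -93.05 tilt [-0.03  0.08  0.  ] w 60.1 F [-0.5  0.3 -0.8]
shift units [ 1.000e-03 -1.220e-01 -1.549e+00] turn [-0.003  0.008] 0.005305266748126769
```

```bash
python3 -m pendant '[[0,-0.11,0,0,0.01,0],[0,0,-0.4,0,0,0],[0,0,-0.5,0,0,0],[0,0,-0.35,0,0,0],[0,0,-0.1,0,0,0]]'; python3 -c "
from h import *
go(564.9,-335.6,116.5)"
```

```text
time_s: 63.72
tool_pos: [568.0, -338.8, 131.6]
eef_rot: [0.513, 0.483, -0.513, 0.491]
contact_force: [0.0, 0.1, 0.2]
width: 60.3
t 63.73 p [ 568.  -338.8  131.6] jaw -93.03 tilt [0.45 0.48 0.  ] w 60.3 F [0.  0.1 0.2]
shift units [-0.052  0.054 -0.251] turn [0.045 0.048] 0.00334315829014713
```

```bash
python3 -m pendant '[[-0.05,0.05,-0.1,0.04,0.045,0],[0,0,-0.1,0,0,0],[0,0,-0.03,0,0,0],[0,0,0,0,0,0],[0,0,0,0,0,0]]'; python3 -c "
from h import *
go(564.9,-335.6,116.5)"
```

```text
time_s: 64.35
tool_pos: [566.5, -337.3, 119.9]
eef_rot: [0.513, 0.485, -0.513, 0.489]
contact_force: [-0.2, 0.3, -0.3]
width: 60.0
t 64.35 p [ 566.5 -337.3  119.9] jaw -93.03 tilt [0.23 0.24 0.  ] w 60.0 F [-0.2  0.3 -0.3]
shift units [-0.026  0.028 -0.057] turn [0.023 0.024] 0.0034546592702099587
```

```bash
python3 -m pendant '[[-0.025,0.025,-0.04,0.02,0.02,0],[0,0,-0.01,0,0,0],[0,0,0,0,0,0],[0,0,0,0,0,0],[0,0,0,0,0,0]]';python3 -m pendant '[[0,0,0,0,0,0],[0,0,0,0,0,0],[0,0,0,0,0,0],[0,0,0,0,0,0],[0,0,0,0,0,0]]' 0 25; python3 -c "
from h import *
go(564.9,-335.6,116.5)"
```

```text
time_s: 64.97
tool_pos: [565.1, -335.8, 117.2]
eef_rot: [0.513, 0.486, -0.513, 0.487]
contact_force: [0.2, -0.1, -0.2]
width: 60.0
time_s: 65.6
tool_pos: [565.1, -335.9, 117.2]
eef_rot: [0.513, 0.486, -0.513, 0.487]
contact_force: [0.5, 1.0, 0.9]
width: 25.4
t 65.6 p [ 565.1 -335.9  117.2] jaw -93.03 tilt [0.05 0.07 0.  ] w 25.4 F [0.5 1.  0.9]
shift units [-0.003  0.004 -0.012] turn [0.005 0.007] 0.0034706527945900234
```

```bash
python3 -m pendant '[[0,0,0.05,0,0,0],[0,0,0.25,0,0,0],[0,0,0.5,0,0,0],[0,0,0.4,0,0,0],[0,0.2,0,0,0,0]]'; python3 -m pendant '[[-0.05,0.6,0,0,0,0],[-0.05,0.8,0,0,0,0],[-0.05,0.8,0,0,0,0],[-0.05,0.7,0,0,0,0],[-0.05,0.5,0,0,0,0]]'; python3 -c "
from h import *
go(546.1,-60.1,180)"
```

```text
time_s: 66.22
tool_pos: [564.2, -323.4, 192.0]
eef_rot: [0.513, 0.486, -0.513, 0.486]
contact_force: [0.3, 0.7, -3.0]
width: 25.1
time_s: 66.85
tool_pos: [544.6, -110.1, 188.8]
eef_rot: [-0.514, -0.488, 0.514, -0.483]
contact_force: [-0.2, 0.4, -3.8]
width: 25.1
t 66.85 p [ 544.6 -110.1  188.8] jaw -93.27 tilt [-0.3  -0.31 -0.  ] w 25.1 F [-0.2  0.4 -3.8]
shift units [ 0.025  0.833 -0.147] turn [-0.03  -0.031] 0.027442209936438644
```

```bash
python3 -m pendant '[[0.02,0.4,0,-0.03,-0.03,0.03],[0,0.25,0,0,0,0],[0,0.1,-0.1,0,0,0],[0,0,-0.4,0,0,0],[0,0,-0.3,0,0,0]]'; python3 -c "
from h import *
go(546.1,-60.1,111.2)"
```

```text
time_s: 67.47
tool_pos: [543.6, -59.6, 138.5]
eef_rot: [-0.511, -0.489, 0.512, -0.487]
contact_force: [0.6, -0.3, -3.2]
width: 25.1
t 67.47 p [543.6 -59.6 138.5] jaw -92.73 tilt [-0.03 -0.11 -0.  ] w 25.1 F [ 0.6 -0.3 -3.2]
shift units [ 0.042 -0.009 -0.454] turn [-0.003 -0.011] -0.02706721521461759
```

```bash
python3 -m pendant '[[0.04,-0.01,-0.1,0,-0.01,-0.02],[0,0,-0.16,0,0,0],[0,0,-0.08,0,0,0],[0,0,-0.02,0,0,0],[0,0,0,0,0,0]]'; python3 -c "
from h import *
go(546.1,-60.1,111.2)"
```

```text
time_s: 68.1
tool_pos: [546.2, -61.8, 114.7]
eef_rot: [-0.513, -0.487, 0.514, -0.486]
contact_force: [0.3, 0.6, -2.6]
width: 25.5
t 68.1 p [546.2 -61.8 114.7] jaw -93.08 tilt [-0.03 -0.08 -0.  ] w 25.5 F [ 0.3  0.6 -2.6]
shift units [-0.002  0.029 -0.058] turn [-0.003 -0.008] 0.007838259471864718
```

```bash
python3 -m pendant '[[0,0.03,-0.02,0,-0.01,0.01],[0,0,-0.02,0,0,0],[0,0,-0.01,0,0,0],[0,0,0,0,0,0],[0,0,0,0,0,0]]'; python3 -c "
from h import *
go(546.1,-60.1,111.2)"
```

```text
time_s: 68.72
tool_pos: [546.8, -59.9, 112.5]
eef_rot: [0.513, 0.486, -0.512, 0.488]
contact_force: [-1.3, 0.6, -2.9]
width: 25.3
t 68.72 p [546.8 -59.9 112.5] jaw -92.95 tilt [0.01 0.14 0.  ] w 25.3 F [-1.3  0.6 -2.9]
shift units [-0.012 -0.003 -0.021] turn [0.001 0.014] -0.004689708877776866
```

```bash
python3 -m pendant '[[-0.01,0,-0.02,0,0.01,0],[0,0,-0.01,0,0,0],[0,0,-0.005,0,0,0],[0,0,0,0,0,0],[0,0,0,0,0,0]]'; python3 -c "
from h import *
go(546.1,-60.1,111.2)"
```

```text
time_s: 69.35
tool_pos: [546.3, -59.9, 111.2]
eef_rot: [0.513, 0.487, -0.512, 0.487]
contact_force: [-0.1, 0.0, -0.1]
width: 25.1
t 69.35 p [546.3 -59.9 111.2] jaw -92.95 tilt [0.02 0.07 0.  ] w 25.1 F [-0.1  0.  -0.1]
shift units [-0.004 -0.003  0.   ] turn [0.002 0.007] -0.00514628352007378
```

```bash
python3 -m pendant '[[0,0,-0.005,0,0,0],[0,0,0,0,0,0],[0,0,0,0,0,0],[0,0,0,0,0,0],[0,0,0,0,0,0]]'; python3 -m pendant '[[0,0,0,0,0,0],[0,0,0,0,0,0],[0,0,0.2,0,0,0],[0,0,0.5,0,0,0],[0,0,0.7,0,0,0]]' 60; python3 -m pendant '[[0,0,0.6,0,0,0],[0,-0.3,0.3,0,0,0],[-0.3,-0.6,0.1,0,0,0],[-0.3,-0.3,0,0,0,0],[0,0,0,0,0,0]]'; python3 ws.py
python3 - <<'E'
from m import *
s=snapshot('wrist');save(s,'fw.png')
s=snapshot('top');save(s,'ft.png')
s=snapshot('scene');save(s,'fs.png')
go(546,-60,110)
E
python3 ws.py top 2>/dev/null
```

```text
time_s: 69.97
tool_pos: [546.4, -60.0, 111.2]
eef_rot: [0.513, 0.487, -0.512, 0.487]
contact_force: [0.5, 0.6, 1.0]
width: 25.0
time_s: 70.6
tool_pos: [545.0, -59.7, 195.2]
eef_rot: [-0.512, -0.488, 0.514, -0.486]
contact_force: [0.3, -0.1, 0.0]
width: 58.7
time_s: 71.22
tool_pos: [511.5, -134.2, 266.2]
eef_rot: [0.514, 0.483, -0.511, 0.491]
contact_force: [-0.2, -0.1, 0.8]
width: 60.3
bottle 0.6 4391 [562. 123. 108.]
    body 2009 [557.3 139.4] rms 0.56
   nozzle [557.4 134.7 134. ]
can 0.77 5253 [552.  28. 123.]
    body 1954 [548.1  43.6] rms 0.38
    top ((548.5441284179688, 42.68143081665039), 28.875680923461914)
mallet 0.62 2755 [ 697. -252.   63.]
    head 2145 [ 713.3 -263.8] rms 4.42
mallet 0.56 2491 [553. -68.  85.]
    head 548 [546.7 -59. ] rms 0.22
    handle 209 [546.6 -59. ] rms 0.21
t 71.58 p [ 512.6 -132.6  265. ] jaw -92.66 tilt [0.25 0.6  0.  ] w 59.9 F [ 0.7 -0.5  0.2]
shift units [ 0.557  1.21  -2.583] turn [0.025 0.06 ] -0.034169880109794805
bottle 0.84 669 [552. 132. 115.]
    body 138 [556.8 139. ] rms 0.36
   nozzle [555.8 137.9 136.2]
can 0.67 730 [544.  41. 125.]
    body 57 [547.7  42.9] rms 0.28
    top ((546.2958984375, 42.2989501953125), 27.783857345581055)
mallet 0.87 242 [540. -45.  83.]
    head 72 [546.3 -59.7] rms 0.27
mallet 0.87 758 [ 778. -214.   71.]
    head 490 [ 791.2 -223.5] rms 5.19
    handle 125 [ 794.7 -217.8] rms 4.39
mallet 0.7 625 [326. 154.  73.]
    head 345 [317.2 165.2] rms 3.72
    handle 131 [318.  165.4] rms 4.19
```

View pics/fw.png

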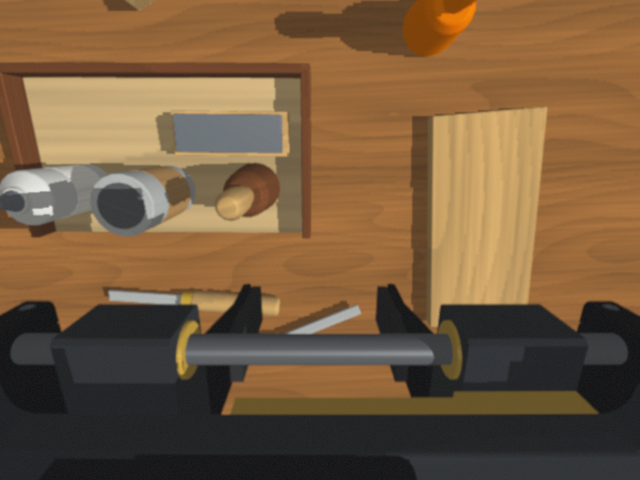

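View pics/fs.png

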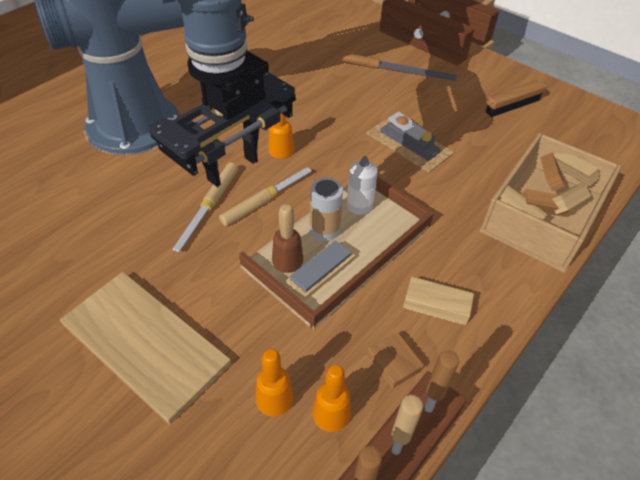

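All three stand upright at their old spots, about 1 mm from the first measurements. The plane is on the pad and the stone is unmoved, with the arm clear. I'll hand in.

```bash
python3 -c "
from h import *
print(close_job())"
```

```text
the job is handed in; nothing more can be done
None
```

The job is done and handed in at about 72 s of the 147 s allowed.

**What I did:**
- I moved the mallet, bottle and can together onto the side board.
- I laid the block plane sole down on the cork pad.
- I stood the can, bottle and mallet back in the till by returning the gripper to the poses recorded at the first grasps.

**Last checks:**
- **Plane:** its centre was within about 0.3 mm of the pad's middle and its axis within 0.1° of the pad's.
- **Can, bottle and mallet:** all were upright. The top camera puts them 0.7 to 1.3 mm from where they first stood, and the wrist camera 0.9 to 1.6 mm. Almost all of that is in +y for all three, so part may be camera error, and I did not correct it.
- **Stone:** it looks unmoved in the last pictures. I did not re-measure it.
- **Look-alikes:** I did not touch any of the orange mallets.
- **Forces:** readings after each move stayed below about 7 N, and no check failed.

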